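Stack the parts box on the case and lock it

TASK

Pick up the loose parts box by its handle and set it gently on the fixed case so that all four of its feet drop fully into the recesses of the case's lid. Only once it is fully down, turn the turn-lock beside the case clockwise until it clicks home with its tongue over the box, let go, and leave the other things on the bench where they are.

Things in the scene. Friction and masses are not known exactly. Their poses are not given: they have to be found in the camera images.
- box: The loose parts box, grey plastic with black lid and fixed black handle; 114 (x) x 164 (y) x 103 (z) mm over all, 0.3 to 0.65 kg. Origin: centre of its underside, at the bottom of the feet; z up, y along its long side and handle. Tub from z = 8 mm, flat lid top at z = 63 mm. The same after half a turn about z. Its own lid has four corner recesses too
- box_foot (a point): Bottom centre of one of the box's four round feet, at x = 40, y = 62 mm of the box; the four are at x = +-40, y = +-62 mm. Each is 20 mm in diameter and 8 mm long below the tub, its lowest 2.5 mm tapering to 17 mm diameter
- box_handle (a point): Centre of the box's handle bar, 96 mm above the box's origin; the bar runs along the box's y, 74 mm long, 16 mm wide (across x), 14 mm tall (top at z = 103 mm), on two legs 12 mm long at its ends; 26 mm of open space between lid and bar
- case: The lower case, grey plastic, fixed to the bench. Origin: centre of its underside on the bench; z up, y along its long side towards the turn-lock. Case body 126 (x) x 176 (y) x 62 (z) mm; on it is fixed a black stacking lid 136 x 178 x 12 mm. With the box's feet fully in the lid's recesses the box's origin is 66 mm above the case's; with the feet on top of the lid it is 74 mm
- case_top (a point): Point 74 mm above the case's origin, level with the lid's flat top. The lid is parallel to the case but fixed off centre from this point by up to 8 mm in the case's x and up to 8 mm in its y; no reading gives this, it must be felt or seen. The lid's four square recesses, 24.5 mm wide, 9 mm deep, are centred at x = +-40, y = +-62 mm from the lid's own centre
- lock_grip (a point): Point on the vertical axis of the turn-lock at the middle height of its bar grip: x = 0, y = 112, z = 160 mm from the case's origin. The grip is a black bar 42 mm long, 14 mm wide, 26 mm tall (z = 145 to 171 mm) on a steel post of 14 mm diameter
- tongue_at_lock (a point): Where the tip of the lock's tongue comes when locked (fixed to the case: x = 0, y = 62, z = 133 mm). The tongue is a flat steel bar 18 mm wide under the grip, pointing along it to one side, 50 mm long from the axis, z = 133 to 140 mm: just above a fully seated box (lid top at 129 mm) and blocked by a box that is not down
- turnlock (a joint): Turn-lock angle in rad, growing clockwise from above, 0 to 1.4. At 1.4 (locked) bar and tongue lie along the case's y, tongue towards the case's centre (-y); at q the tongue is 1.4 - q counter-clockwise of that, so near 0 it points roughly along the case's +x. A sprung detent holds it at either end: up to about 0.1 N m is needed until 0.7, then it snaps on to 1.4
- gauge: Bystander: round pressure gauge with a brass stem, 98 x 70 x 31 mm; origin at the centre of its underside
- castor: Bystander: black castor wheel lying flat, 75 x 75 x 22 mm; origin at the centre of its underside
- tape: Bystander: yellow tape measure, 74 x 82 x 35 mm; origin at the centre of its underside
Mind the look-alikes: they are no part of the job. What is shaped like the box but orange is not meant.

How it is judged:
On the way, in this order (a step that is already met when the one before it is completed fails the run):
1. the box sits on the case with all feet in the recesses, the lock still open (z of box in the frame of case below 0.0685 m and horizontal distance between box and case below 0.016 m and angle between box's own z axis and vertical below 0.03 rad and value of joint turnlock below 0.15 rad), for 0.2 s.
2. the turn-lock is turned past its click (value of joint turnlock above 1.25 rad), for 0.1 s.
At the end, for the whole second after the job is handed in: the box stands level (0.03 rad) on the case with its feet fully in the lid's recesses (origin within 2.5 mm of fully down, within 16 mm of the case's axis, long sides parallel within 0.08 rad, either way round), at rest and released, and the turn-lock is past its detent (above 1.25 rad) (z of box in the frame of case between 0.062 and 0.0685 m and horizontal distance between box and case below 0.016 m and angle between the y axis of box and the y axis of case, either way round below 0.08 rad and angle between box's own z axis and vertical below 0.03 rad and value of joint turnlock above 1.25 rad and linear speed of box below 0.02 m/s and contact force between the fingers and box below 0.2 N); the robot touches nothing.
It fails at once if the box is dropped or slammed on to the case (z of box in the frame of case below 0.095 m and horizontal distance between box and case below 0.06 m and linear speed of box above 0.5 m/s).
It fails at once if the box is tipped over (angle between box's own z axis and vertical above 0.7 rad).
It fails at once if a bystander is pushed away (30 mm) (distance of any of gauge, castor, tape from where it was at the start of the episode above 0.03 m).
It fails at once if the turn-lock is turned before the box is fully down on the case (value of joint turnlock above 0.15 rad and z of box in the frame of case above 0.0705 m).
It fails at once if the turn-lock is turned before the box is on the case (value of joint turnlock above 0.15 rad and horizontal distance between box and case above 0.02 m).
It also fails if it takes over 72 s, if anything falls off the work surface, if the arm or the gripper's body presses on something with over 40 N, if the wrist force passes 120 N, or if a joint passes its speed limit or range.

ROBOT

A 6-joint arm with a two-finger parallel gripper is mounted at the origin on a cart in front of the work surface, level with it; the furniture and walls round the work are solid. World frame = base frame: x ahead of the robot, y to its left, z up, the work surface at z = 0. Lengths are in m, angles in rad, forces in N, time in s.
With the tool pointing down it reaches from about 0.35 to 0.725 m from the base axis. Payload 6 kg.
Tool frame: the origin (TCP) lies midway between the tips of the shut fingers; the grasp point (between the pads) lies 19 mm behind it (grip_point_offset is the distance from the TCP to the grasp point, in m); x points along the fingers, y is the direction in which the jaws open and shut, and the axes are right-handed (so a half turn about x gives the same grasp; the last joint's range is limited). The gripper opens to 85 mm and grips with 20 to 120 N. Pads are 22 mm wide; open, the fingers measure 114 mm over their backs; the gripper's body (76 mm by 85 mm) begins 54 mm behind the grasp point. The pads swing forward as they close: fully open they stand 13 mm farther back than shut.
Start: joints at [-0.942, 0.04, 0.085, 0, -1.615, -0.334], TCP at [0.174, -0.574, 0.231] pointing down, gripper open.
Joint ranges: [-2.56, 2.56], [-1.29, 2.01], [-1.08, 1.49], [-3.29, 1.98], [-2.81, -0.18], [-2.99, 2.99]. Speed limits (rad/s): [2.57, 2.57, 3.01, 3.14, 3.14, 3.14].

INTERFACE

Orientations are given as a unit quaternion [w, x, y, z].
In Python, from rig import * gives the robot as it stands. The module is installed in compiled form; this text tells all that it offers.
- The arm moves only by the tool servo_tool, never from a script. Its argument "targets" is a list of rows, each an object with "turn": the turn, a rotation vector about the tool's x, y, z in rad, a list of three; "offset": the shift along the tool's x, y, z in m, a list of three; "fingers": the opening, from 0 (shut) to 1 (fully open). A call has exactly 5 rows; each row shifts and turns the pose as measured when the row begins, along the tool's axes as they then stand; what a row does not reach is not made up. A row lasts 1/10 s, in which the tool goes at most 50 mm and 8.59 degrees, less where a joint would pass 70% of its speed; a pose out of reach is approached as far as the arm can. A call with a gripper value outside its range is refused whole. The fingers move at their own pace and stop on an object; the grip force is fixed at half the most. Time passes only in rows, so rows that do not move let the fingers close, or fill a call up. It gives the time, the measured TCP pose, the force and the opening at its end, in the units of the state.
- get_state(): the state, without advancing time (a new reading comes with each control period).
- get_image(name): name is "scene" or "top"; returns the picture (480x640x3 uint8, red, green, blue); there is no depth.
- camera_params(name): a dict with "intrinsics" (3x3 intrinsics, pixels), "D" ([k1, k2, p1, p2, k3] as OpenCV has them; the pictures are not rectified), "world_from_camera" (4x4, takes a point from camera to world coordinates). Camera axes: x right, y up, looking along -z (the intrinsics and any distortion apply to the point x, -y, -z); pixel columns grow to the right and rows downward; lengths in m; the calibration is good to about 2 mm. A picture is of the moment at which its call begins. camera_params takes no time and is no camera call.
- close_job(): hands the job in, once; it reports no verdict.
Trained networks look in the newest picture that a camera, given by its name, has taken for a name from the list of things; names that differ only in an ending like _2 or _b are one class to them, and where a whole thing is asked for, a point or a joint stands for the part that bears it (a point fixed in the world has none). Each returns a list of dicts, best first, with "score" (0 to 1); they miss things now and then, are a little off and sometimes report something else, mostly with a low value. They report only what shows in the picture. A call takes as long as a camera call. They do not tell look-alikes from the thing itself.
- look_for(camera, target): "location" ([x, y, z] in m, in world coordinates, good to about 4 mm: the middle of the surface that is visible of it).
- masks_of(camera, target): "region" (480x640 bool, what is visible of it).
- pinpoint(camera, target): "location" ([x, y, z] in m, in world coordinates, good to about 4 mm: a listed point, or the origin of a listed thing).
The state is a dict: "t": time; "joint_pos": joint angles; "joint_vel": joint speeds; "joint_efforts": joint torques, N m; "eef_pos": TCP position; "tcp_rot": TCP orientation; "wrist_force": force on the tool from outside, world axes, zero at the start; "ft_torque": the same for the moment, N m; "gripper_width": finger opening in m.
Only numpy, scipy, OpenCV 4.12 (cv2) and the standard library are available. Lean on these libraries where they do the work, as an engineer would, in place of code of your own. Each camera call takes 0.05 s, during which the arm holds its last target.

## Working session

There is one attempt and no reset: what is moved stays moved. The work goes in short steps, Python scripts to look and compute and a tool call to move; the robot and the scene stay as the last step left them, time stands still between calls to the robot, and variables do not carry over. Pictures are saved under pics/ and viewed, and the job is handed in when it is done.

Besides the shell and the picture viewer there is one more tool, called after "Call:" as name([rows], argument=value, ...), one row to a line, values as JSON. servo_tool: Moves the arm, as the interface text tells. Its arguments: {"type":"object","properties":{"targets":{"type":"array"}},"required":["targets"]}

```bash
mkdir -p pics; ls; python3 - <<'E'
from rig import *
import cv2
s=get_state();print(s)
for n in("scene","top"):
    im=get_image(n);cv2.imwrite(f"pics/{n}0.png",im[:,:,::-1]);p=camera_params(n);print(n,p)
E
```

```text
pics
{'t': 0.0, 'joint_pos': array([-9.42331583e-01,  4.08190487e-02,  8.38124554e-02, -4.84833579e-04,
       -1.61554047e+00, -3.33706605e-01]), 'joint_vel': array([-0.0010294 ,  0.0010587 , -0.00134213, -0.00029205,  0.00215295,
        0.00102834]), 'joint_efforts': array([ 2.39078099e-04, -3.68206000e+01,  3.47407508e+01,  6.93223357e+00,
       -5.45900431e-03, -4.95658878e-05]), 'eef_pos': array([ 0.17429086, -0.57376979,  0.23027154]), 'tcp_rot': array([ 0.69930527, -0.10321532,  0.69957451,  0.10447125]), 'wrist_force': array([ 0.00496056,  0.10091084, -0.16220663]), 'ft_torque': array([ 0.01755739,  0.01406372, -0.01757345]), 'gripper_width': 0.08496164313450633}
scene {'intrinsics': array([[535.25729192,   0.        , 319.74180441],
       [  0.        , 535.25729192, 242.27225972],
       [  0.        ,   0.        ,   1.        ]]), 'D': array([0.01023666, 0.        , 0.        , 0.        , 0.        ]), 'world_from_camera': array([[-0.53621485,  0.5887827 , -0.6048211 , -0.47039214],
       [-0.84394468, -0.36106926,  0.39671952,  0.49566808],
       [ 0.01519928,  0.72316245,  0.69051072,  1.28679603],
       [ 0.        ,  0.        ,  0.        ,  1.        ]])}
top {'intrinsics': array([[518.1801509 ,   0.        , 321.48802649],
       [  0.        , 518.1801509 , 244.96717094],
       [  0.        ,   0.        ,   1.        ]]), 'D': array([-0.15182562,  0.        ,  0.        ,  0.        ,  0.        ]), 'world_from_camera': array([[ 0.02058754,  0.9980086 , -0.0596237 ,  0.45627122],
       [-0.99975702,  0.02008034, -0.00909342, -0.17512266],
       [-0.00787805,  0.05979642,  0.99817951,  1.45002586],
       [ 0.        ,  0.        ,  0.        ,  1.        ]])}
```

View pics/scene0.png

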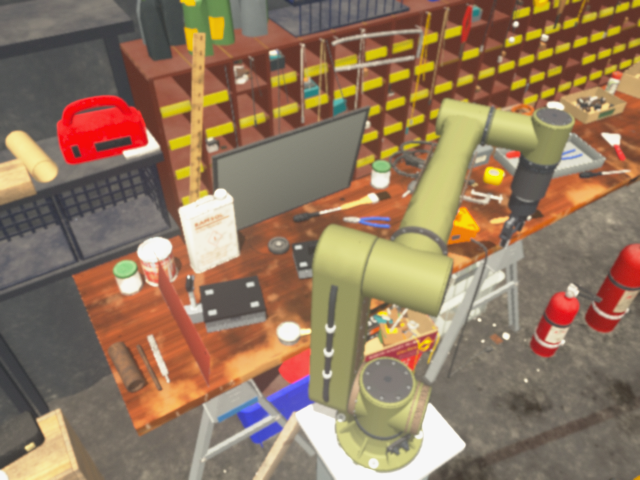

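View pics/top0.png

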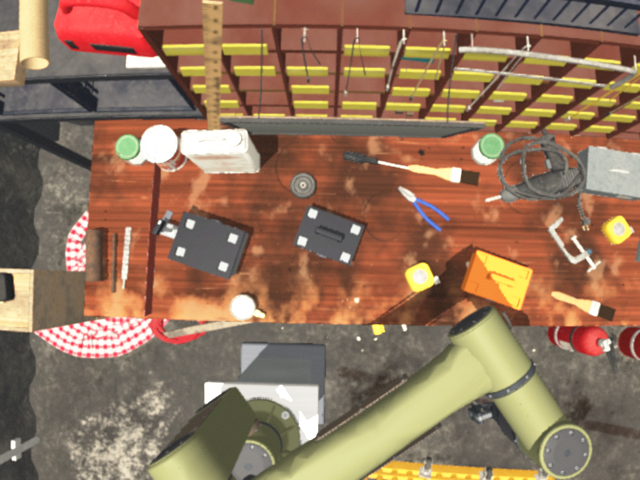

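```bash
python3 - <<'E'
from rig import *
for n in("scene","top"):
    for t in ("box","box_handle","box_foot","case","case_top","lock_grip"):
        print(n,t,[(r['location'].round(4) if hasattr(r['location'],'round') else r['location'],round(float(r['score']),2)) for r in pinpoint(n,t)])
E
```

```text
scene box [([0.4538, -0.6406, 0.0006], 0.97), ([0.5672, -0.1807, -0.0005], 0.67)]
scene box_handle [([0.4543, -0.6413, 0.0935], 0.9), ([0.5679, -0.1825, 0.0968], 0.69)]
scene box_foot [([0.4008, -0.6962, -0.0028], 0.62), ([0.6259, -0.1326, -0.0001], 0.55)]
scene case [([0.5379, 0.1503, -0.001], 0.61)]
scene case_top []
scene lock_grip [([0.5684, 0.2569, 0.1577], 0.49)]
top box [([0.5635, -0.1823, -0.0027], 0.86), ([0.4548, -0.64, 0.0031], 0.68)]
top box_handle [([0.453, -0.6438, 0.091], 0.63), ([0.5675, -0.1767, 0.0971], 0.59)]
top box_foot [([0.4008, -0.692, 0.0013], 0.74)]
top case []
top case_top [([0.3604, 0.0388, 0.0014], 0.53)]
top lock_grip [([0.5726, 0.2529, 0.1638], 0.49)]
```

Two candidates have the box's shape: the grey/black one at top (330,235) and the orange one at top (497,278). The grey one with the black lid and handle fits the description. I'll confirm it, and the case, in an enlarged crop.

```bash
python3 - <<'E'
import cv2
im=cv2.imread("pics/top0.png")
c=im[185:295,140:380];cv2.imwrite("pics/c1.png",cv2.resize(c,None,fx=3.33,fy=3.33,interpolation=cv2.INTER_CUBIC))
im=cv2.imread("pics/scene0.png")
c=im[225:345,150:320];cv2.imwrite("pics/c2.png",cv2.resize(c,None,fx=4.5,fy=4.5,interpolation=cv2.INTER_CUBIC))
E
```

```text
(no output)
```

View pics/c1.png

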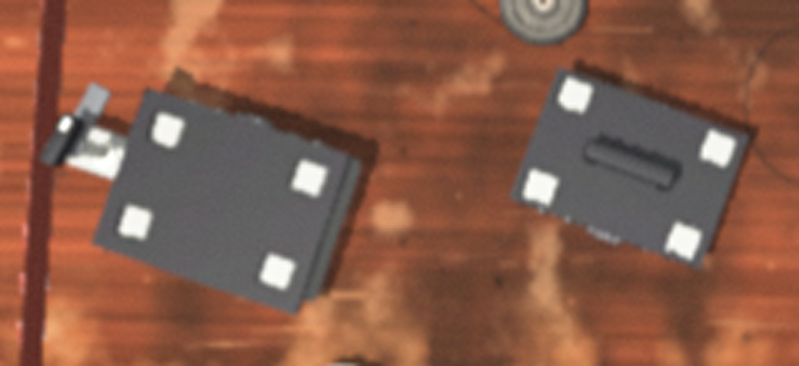

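View pics/c2.png

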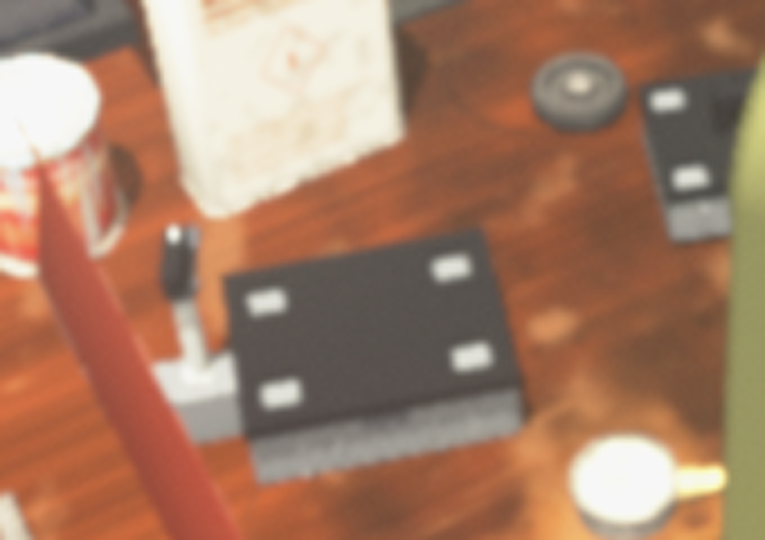

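The crop confirms the grey box with black handle (about (330,235) in top) as the target. The case lid at about (208,243) shows its four recesses as white squares, with the lock at (163,222) and a red board just left of it at x≈152. Next I measure the squares.

```bash
cat > h.py <<'E'
from rig import *
import numpy as np, cv2
def unp(cam,uv,z):
    p=camera_params(cam);K=np.array(p["intrinsics"]);D=np.array(p["D"]);T=np.array(p["world_from_camera"])
    n=cv2.undistortPoints(np.array(uv,float).reshape(-1,1,2),K,D).reshape(-1,2)
    d=np.c_[n[:,0],-n[:,1],-np.ones(len(n))]@T[:3,:3].T
    return T[:3,3]+d*((z-T[2,3])/d[:,2])[:,None]
def proj(cam,P):
    p=camera_params(cam);T=np.array(p["world_from_camera"])
    c=(np.array(P,float).reshape(-1,3)-T[:3,3])@T[:3,:3]
    q=np.c_[c[:,0],-c[:,1],-c[:,2]]
    return cv2.projectPoints(q,np.zeros(3),np.zeros(3),np.array(p["intrinsics"]),np.array(p["D"]))[0].reshape(-1,2)
def cents(im,near,thr=120,r=9):
    g=im.min(axis=2).astype(float);out=[]
    for u,v in near:
        for _ in range(4):
            u0,v0=int(round(u)),int(round(v));ys,xs=np.mgrid[v0-r:v0+r+1,u0-r:u0+r+1]
            w=np.clip(g[v0-r:v0+r+1,u0-r:u0+r+1]-thr,0,None)
            u,v=(w*xs).sum()/w.sum(),(w*ys).sum()/w.sum()
        out.append((u,v))
    return np.array(out)
def fit(P,M):
    a,b=P[:,:2],M;ca,cb=a.mean(0),b.mean(0)
    H=(b-cb).T@(a-ca);th=np.arctan2(H[0,1]-H[1,0],H[0,0]+H[1,1])
    R=np.array([[np.cos(th),-np.sin(th)],[np.sin(th),np.cos(th)]])
    t=ca-R@cb;return t,th,np.linalg.norm(a-(b@R.T+t),axis=1)
E
python3 - <<'E'
from h import *
M=np.array([[.04,.062],[-.04,.062],[-.04,-.062],[.04,-.062]])
T=get_image("top");S=get_image("scene")
# crop coords: top/3.33+ (140,185)
def tc(l):return [(x/3.33+140,y/3.33+185) for x,y in l]
def sc(l):return [(x/4.5+150,y/4.5+225) for x,y in l]
case=tc([(168,130),(135,222),(277,271),(310,178)])
box=tc([(576,95),(540,187),(684,241),(718,147)])
cs=sc([(266,302),(281,394),(472,357),(451,268)])
for nm,cam,im,near,zs in (("case","top",T,case,(.065,.070,.074)),("case","scene",S,cs,(.065,.070,.074)),("box","top",T,box,(.054,.063))):
    c=cents(im,near)
    print(nm,cam,c.round(1).tolist())
    for z in zs:
        t,th,e=fit(unp(cam,c,z),M);P=unp(cam,c,z);
        print(z,t.round(4),round(th,4),(e*1e3).round(1), np.linalg.norm(P[0]-P[2]).round(4))
E
```

```text
case top [[189.9, 223.5], [180.2, 251.3], [222.8, 266.1], [232.5, 238.0]]
0.065 [0.5335 0.1491] -0.3046 [0.2 0.3 0.2 0.2] 0.1476
0.07 [0.5332 0.1479] -0.3046 [0.3 0.2 0.2 0.1] 0.1471
0.074 [0.533 0.147] -0.3046 [0.5 0.4 0.4 0.3] 0.1467
case scene [[208.8, 291.6], [212.0, 312.1], [254.3, 303.9], [249.8, 284.0]]
0.065 [0.5358 0.1455] -0.3038 [0.3 0.3 0.2 0.3] 0.1476
0.07 [0.5317 0.147 ] -0.3038 [0.4 0.3 0.4 0.3] 0.147
0.074 [0.5284 0.1481] -0.3038 [0.6 0.5 0.6 0.5] 0.1465
box top [[312.2, 213.1], [301.8, 240.7], [344.8, 256.8], [355.1, 229.1]]
0.054 [ 0.5672 -0.1807] -0.3381 [0.1 0.  0.1 0.1] 0.1477
0.063 [ 0.5665 -0.1806] -0.3381 [0.5 0.5 0.4 0.6] 0.1467
```

```bash
cat >> h.py <<'E'
from scipy.spatial.transform import Rotation as Ro
def pose():
    s=get_state();q=np.array(s["tcp_rot"]);return s,np.array(s["eef_pos"]),Ro.from_quat(q[[1,2,3,0]])
def plan(pos,yang,n):
    """tool x down, tool y at world angle yang (mod pi); n rows; prints rows"""
    s,p,R=pose()
    cur=R.as_matrix();best=None
    for k in (0,np.pi,-np.pi):
        y=np.array([np.cos(yang+k),np.sin(yang+k),0]);x=np.array([0,0,-1.]);G=Ro.from_matrix(np.c_[x,y,np.cross(x,y)])
        rv=(R.inv()*G).as_rotvec()
        if best is None or np.linalg.norm(rv)<np.linalg.norm(best): best=rv
    print("t",round(s["t"],2),"p",p.round(4),"toolx",cur[:,0].round(3),"yang",round(np.arctan2(cur[1,1],cur[0,1]),4),"w",round(s["gripper_width"],4),"F",np.round(s["wrist_force"],1),"j",np.round(s["joint_pos"],3))
    print("total offset tool",(R.inv().apply(np.array(pos)-p)).round(4),"turn",best.round(4))
    st=Ro.from_rotvec(best/n);Rk=R;d=(np.array(pos)-p)/n
    for i in range(n):
        print(i,"turn",(best/n).round(3).tolist(),"off",Rk.inv().apply(d).round(4).tolist());Rk=Rk*st
E
python3 - <<'E'
from h import *
plan([.567,-.181,.19],-.3381,10)
for z in (0,.1,.2): print(unp("top",[(157,200),(150,310),(152,190)],z).round(3))
print(proj("top",[[.567,-.181,.103],[.569,.256,.16]]))
print(unp("scene",[(160,262),(211,378)],0.0).round(3),unp("scene",[(160,262)],0.15).round(3))
E
```

```text
t 0.8 p [ 0.1744 -0.5741  0.2313] toolx [-0.  0. -1.] yang 1.8656 w 0.0857 F [-0.2  0.4 -0. ] j [-0.942  0.04   0.085 -0.    -1.616 -0.334]
total offset tool [0.0413 0.262  0.4899] turn [-9.379e-01  0.000e+00 -1.000e-04]
0 turn [-0.094, 0.0, -0.0] off [0.0041, 0.0262, 0.049]
1 turn [-0.094, 0.0, -0.0] off [0.0041, 0.0215, 0.0512]
2 turn [-0.094, 0.0, -0.0] off [0.0041, 0.0166, 0.053]
3 turn [-0.094, 0.0, -0.0] off [0.0041, 0.0116, 0.0543]
4 turn [-0.094, 0.0, -0.0] off [0.0041, 0.0064, 0.0552]
5 turn [-0.094, 0.0, -0.0] off [0.0041, 0.0012, 0.0555]
6 turn [-0.094, 0.0, -0.0] off [0.0041, -0.004, 0.0554]
7 turn [-0.094, 0.0, -0.0] off [0.0041, -0.0091, 0.0548]
8 turn [-0.094, 0.0, -0.0] off [0.0041, -0.0142, 0.0537]
9 turn [-0.094, 0.0, -0.0] off [0.0041, -0.0192, 0.0521]
[[0.663 0.313 0.   ]
 [0.348 0.322 0.   ]
 [0.692 0.33  0.   ]]
[[0.649 0.28  0.1  ]
 [0.355 0.288 0.1  ]
 [0.676 0.295 0.1  ]]
[[0.634 0.246 0.2  ]
 [0.363 0.254 0.2  ]
 [0.659 0.26  0.2  ]]
[[328.68495589 233.5230403 ]
 [157.10897786 227.67737719]]
[[0.854 0.261 0.   ]
 [0.358 0.299 0.   ]] [[0.7   0.288 0.15 ]]
```

```bash
python3 - <<'E'
import cv2
im=cv2.imread("pics/top0.png")
a=cv2.resize(im[130:330,130:210],None,fx=3,fy=3,interpolation=cv2.INTER_CUBIC)
im=cv2.imread("pics/scene0.png")
b=cv2.resize(im[240:390,140:260],None,fx=4,fy=4,interpolation=cv2.INTER_CUBIC)
import numpy as np
cv2.imwrite("pics/c3.png",np.hstack([a,b]))
E
```

```text
(no output)
```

View pics/c3.png

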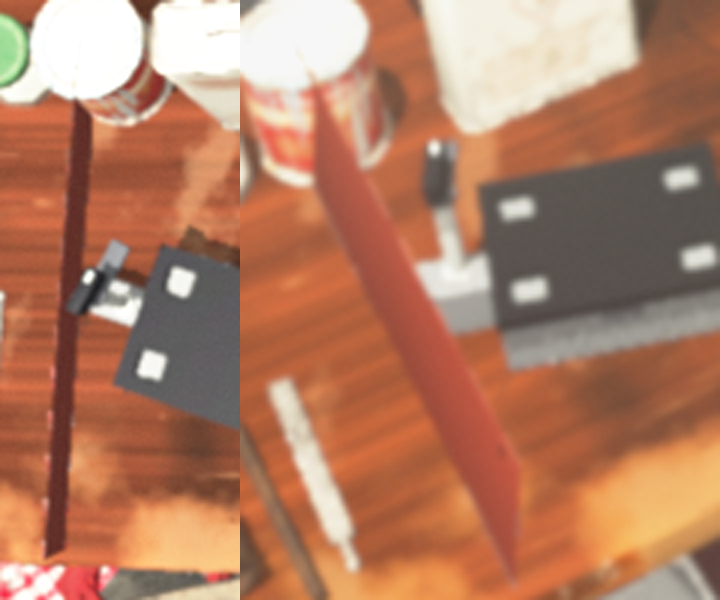

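Call:
servo_tool([
  {"turn": [-0.094,0,0],"offset": [0.0,0.026,0.042],"fingers": 1},
  {"turn": [-0.094,0,0],"offset": [0.0,0.021,0.044],"fingers": 1},
  {"turn": [-0.094,0,0],"offset": [0.0,0.016,0.046],"fingers": 1},
  {"turn": [-0.094,0,0],"offset": [0.0,0.011,0.048],"fingers": 1},
  {"turn": [-0.094,0,0],"offset": [0.0,0.006,0.049],"fingers": 1},
])

```text
t: 1.3
eef_pos: [0.3411, -0.3928, 0.2296]
tcp_rot: [0.655, -0.265, 0.656, 0.266]
wrist_force: [1.3, -0.4, 0.0]
gripper_width: 0.0855
```

Call:
servo_tool([
  {"turn": [-0.094,0,0],"offset": [0.0,0.001,0.05],"fingers": 1},
  {"turn": [-0.094,0,0],"offset": [0.0,-0.004,0.049],"fingers": 1},
  {"turn": [-0.094,0,0],"offset": [0.0,-0.009,0.048],"fingers": 1},
  {"turn": [-0.094,0,0],"offset": [0.0,-0.014,0.046],"fingers": 1},
  {"turn": [-0.094,0,0],"offset": [0.0,-0.019,0.044],"fingers": 1},
])

```text
t: 1.8
eef_pos: [0.518, -0.2157, 0.2319]
tcp_rot: [0.572, -0.418, 0.57, 0.416]
wrist_force: [0.3, -0.9, 1.1]
gripper_width: 0.0854
```

```bash
python3 - <<'E'
from h import *
plan([.567,-.181,.19],-.3381,4)
E
```

```text
t 1.8 p [ 0.518  -0.2157  0.2319] toolx [ 0.003 -0.    -1.   ] yang 2.8324 w 0.0854 F [ 0.3 -0.9  1.1] j [-0.037 -0.066 -0.019 -0.    -1.614 -0.272]
total offset tool [ 0.0421 -0.036   0.0479] turn [0.0289 0.001  0.003 ]
0 turn [0.007, 0.0, 0.001] off [0.0105, -0.009, 0.012]
1 turn [0.007, 0.0, 0.001] off [0.0105, -0.0089, 0.012]
2 turn [0.007, 0.0, 0.001] off [0.0105, -0.0088, 0.0121]
3 turn [0.007, 0.0, 0.001] off [0.0105, -0.0088, 0.0122]
```

Call:
servo_tool([
  {"turn": [0.007,0.0,0.001],"offset": [0.01,-0.009,0.012],"fingers": 1},
  {"turn": [0.007,0.0,0.001],"offset": [0.01,-0.009,0.012],"fingers": 1},
  {"turn": [0.007,0.0,0.001],"offset": [0.01,-0.009,0.012],"fingers": 1},
  {"turn": [0.007,0.0,0.001],"offset": [0.01,-0.009,0.012],"fingers": 1},
  {"turn": [0,0,0],"offset": [0,0,0],"fingers": 1},
])

```text
t: 2.3
eef_pos: [0.5722, -0.1759, 0.1876]
tcp_rot: [0.576, -0.409, 0.577, 0.411]
wrist_force: [-0.7, 0.1, -1.5]
gripper_width: 0.0855
```

```bash
python3 - <<'E'
from h import *
plan([.567,-.181,.078],-.3381,8)
S=get_image("scene");cv2.imwrite("pics/s1.png",cv2.resize(S[180:360,230:430],None,fx=3,fy=3)[:,:,::-1])
E
```

```text
t 2.3 p [ 0.5722 -0.1759  0.1876] toolx [-0.003  0.002 -1.   ] yang 2.8072 w 0.0855 F [-0.7  0.1 -1.5] j [ 0.035  0.039  0.005 -0.002 -1.54  -0.369]
total offset tool [ 0.1096  0.0028 -0.0066] turn [ 0.0037  0.0009 -0.0035]
0 turn [0.0, 0.0, -0.0] off [0.0137, 0.0004, -0.0008]
1 turn [0.0, 0.0, -0.0] off [0.0137, 0.0004, -0.0008]
2 turn [0.0, 0.0, -0.0] off [0.0137, 0.0004, -0.0008]
3 turn [0.0, 0.0, -0.0] off [0.0137, 0.0004, -0.0008]
4 turn [0.0, 0.0, -0.0] off [0.0137, 0.0004, -0.0008]
5 turn [0.0, 0.0, -0.0] off [0.0137, 0.0004, -0.0008]
6 turn [0.0, 0.0, -0.0] off [0.0137, 0.0004, -0.0008]
7 turn [0.0, 0.0, -0.0] off [0.0137, 0.0004, -0.0008]
```

View pics/s1.png

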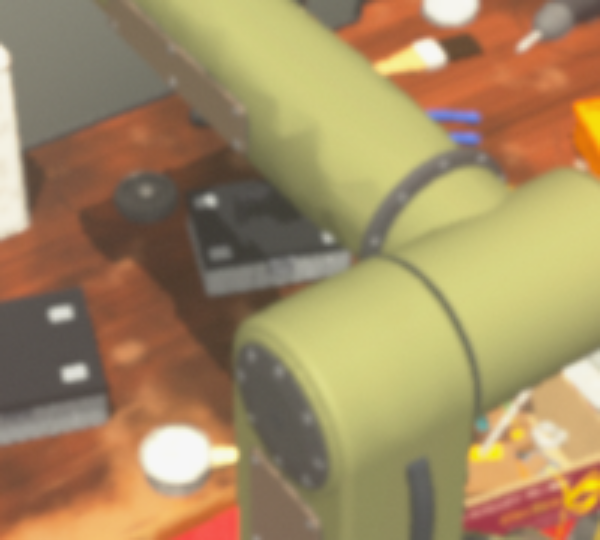

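The arm hides the handle (box lid at crop (270,225)), so I rely on the earlier fit, which agrees with pinpoint.

Call:
servo_tool([
  {"turn": [0.004,0.001,-0.003],"offset": [0.013,0.003,-0.006],"fingers": 1},
  {"turn": [0,0,0],"offset": [0.014,0,0],"fingers": 1},
  {"turn": [0,0,0],"offset": [0.014,0,0],"fingers": 1},
  {"turn": [0,0,0],"offset": [0.014,0,0],"fingers": 1},
  {"turn": [0,0,0],"offset": [0,0,0],"fingers": 1},
])

```text
t: 2.85
eef_pos: [0.5666, -0.1839, 0.1317]
tcp_rot: [0.578, -0.408, 0.577, 0.406]
wrist_force: [-1.1, 0.9, -0.7]
gripper_width: 0.0851
```

```bash
python3 - <<'E'
from h import *
plan([.567,-.181,.078],-.3381,4)
E
```

```text
t 2.85 p [ 0.5666 -0.1839  0.1317] toolx [ 0.003 -0.002 -1.   ] yang 2.7989 w 0.0851 F [-1.1  0.9 -0.7] j [ 0.023  0.037 -0.1    0.002 -1.431 -0.366]
total offset tool [0.0537 0.0007 0.003 ] turn [-0.0046 -0.0006  0.003 ]
0 turn [-0.001, -0.0, 0.001] off [0.0134, 0.0002, 0.0007]
1 turn [-0.001, -0.0, 0.001] off [0.0134, 0.0002, 0.0007]
2 turn [-0.001, -0.0, 0.001] off [0.0134, 0.0002, 0.0007]
3 turn [-0.001, -0.0, 0.001] off [0.0134, 0.0002, 0.0007]
```

Call:
servo_tool([
  {"turn": [-0.004,0,0.002],"offset": [0.013,0.0005,0.002],"fingers": 1},
  {"turn": [0,0,0],"offset": [0.013,0,0.001],"fingers": 1},
  {"turn": [0,0,0],"offset": [0.013,0,0],"fingers": 1},
  {"turn": [0,0,0],"offset": [0.013,0,0],"fingers": 1},
  {"turn": [0,0,0],"offset": [0,0,0],"fingers": 1},
])

```text
t: 3.35
eef_pos: [0.5673, -0.1806, 0.0751]
tcp_rot: [0.577, -0.409, 0.577, 0.408]
wrist_force: [-0.2, -0.0, -1.2]
gripper_width: 0.0853
```

```bash
python3 - <<'E'
from h import *
plan([.567,-.181,.078],-.3381,1)
E
```

```text
t 3.35 p [ 0.5673 -0.1806  0.0751] toolx [ 0.    -0.001 -1.   ] yang 2.8035 w 0.0853 F [-0.2 -0.  -1.2] j [ 2.90e-02  6.50e-02 -1.75e-01  1.00e-03 -1.33e+00 -3.67e-01]
total offset tool [-0.0029  0.0001 -0.0005] turn [-0.     -0.0007  0.0008]
0 turn [-0.0, -0.001, 0.001] off [-0.0029, 0.0001, -0.0005]
```

Close on the handle.

Call:
servo_tool([
  {"turn": [0,0,0],"offset": [-0.002,0,0],"fingers": 0.5},
  {"turn": [0,0,0],"offset": [0,0,0],"fingers": 0.3},
  {"turn": [0,0,0],"offset": [0,0,0],"fingers": 0},
  {"turn": [0,0,0],"offset": [0,0,0],"fingers": 0},
  {"turn": [0,0,0],"offset": [0,0,0],"fingers": 0},
])

```text
t: 3.85
eef_pos: [0.5682, -0.1809, 0.0792]
tcp_rot: [0.577, -0.41, 0.576, 0.408]
wrist_force: [-0.6, -0.4, -2.5]
gripper_width: 0.0148
```

Call:
servo_tool([
  {"turn": [0,0,0],"offset": [0,0,0],"fingers": 0},
  {"turn": [0,0,0],"offset": [0,0,0],"fingers": 0},
  {"turn": [0,0,0],"offset": [0,0,0],"fingers": 0},
  {"turn": [0,0,0],"offset": [0,0,0],"fingers": 0},
  {"turn": [0,0,0],"offset": [0,0,0],"fingers": 0},
])

```text
t: 4.35
eef_pos: [0.568, -0.1809, 0.0791]
tcp_rot: [0.577, -0.41, 0.576, 0.408]
wrist_force: [0.3, -0.4, -0.4]
gripper_width: 0.0147
```

```bash
python3 - <<'E'
from h import *
plan([.567,-.181,.12],-.3381,1)
E
```

```text
t 4.35 p [ 0.568  -0.1809  0.0791] toolx [ 0.003 -0.002 -1.   ] yang 2.8036 w 0.0147 F [ 0.3 -0.4 -0.4] j [ 0.029  0.063 -0.17   0.002 -1.335 -0.367]
total offset tool [-0.0409  0.0008 -0.0005] turn [ 0.0001 -0.0006  0.0032]
0 turn [0.0, -0.001, 0.003] off [-0.0409, 0.0008, -0.0005]
```

Call:
servo_tool([
  {"turn": [0,0,0.001],"offset": [-0.01,0,0],"fingers": 0},
  {"turn": [0,0,0],"offset": [-0.02,0,0],"fingers": 0},
  {"turn": [0,0,0],"offset": [-0.025,0,0],"fingers": 0},
  {"turn": [0,0,0],"offset": [-0.025,0,0],"fingers": 0},
  {"turn": [0,0,0],"offset": [-0.02,0,0],"fingers": 0},
])

```text
t: 4.85
eef_pos: [0.5646, -0.1798, 0.1768]
tcp_rot: [0.574, -0.406, 0.58, 0.412]
wrist_force: [1.2, -0.7, -3.1]
gripper_width: 0.0147
```

```bash
python3 - <<'E'
from h import *
plan([.534,.148,.21],-.3046,12)
for c in("top","scene"):
    S=get_image(c);cv2.imwrite(f"pics/{c}2.png",S[:,:,::-1])
E
```

```text
t 4.85 p [ 0.5646 -0.1798  0.1768] toolx [-0.012  0.002 -1.   ] yang 2.803 w 0.0147 F [ 1.2 -0.7 -3.1] j [ 0.028  0.032 -0.022 -0.002 -1.529 -0.367]
total offset tool [-0.0322  0.1381  0.2989] turn [-0.034  -0.0016 -0.0116]
0 turn [-0.003, -0.0, -0.001] off [-0.0027, 0.0115, 0.0249]
1 turn [-0.003, -0.0, -0.001] off [-0.0027, 0.0114, 0.0249]
2 turn [-0.003, -0.0, -0.001] off [-0.0027, 0.0114, 0.025]
3 turn [-0.003, -0.0, -0.001] off [-0.0027, 0.0113, 0.025]
4 turn [-0.003, -0.0, -0.001] off [-0.0027, 0.0112, 0.025]
5 turn [-0.003, -0.0, -0.001] off [-0.0027, 0.0111, 0.0251]
6 turn [-0.003, -0.0, -0.001] off [-0.0027, 0.0111, 0.0251]
7 turn [-0.003, -0.0, -0.001] off [-0.0027, 0.011, 0.0251]
8 turn [-0.003, -0.0, -0.001] off [-0.0027, 0.0109, 0.0252]
9 turn [-0.003, -0.0, -0.001] off [-0.0027, 0.0108, 0.0252]
10 turn [-0.003, -0.0, -0.001] off [-0.0028, 0.0108, 0.0252]
11 turn [-0.003, -0.0, -0.001] off [-0.0028, 0.0107, 0.0253]
```

View pics/top2.png

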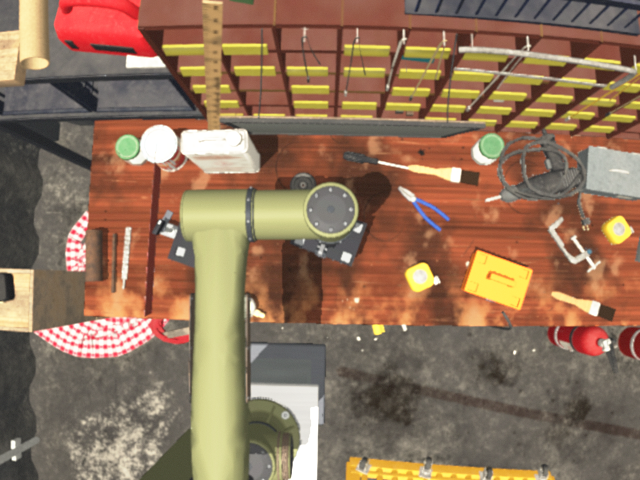

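View pics/scene2.png

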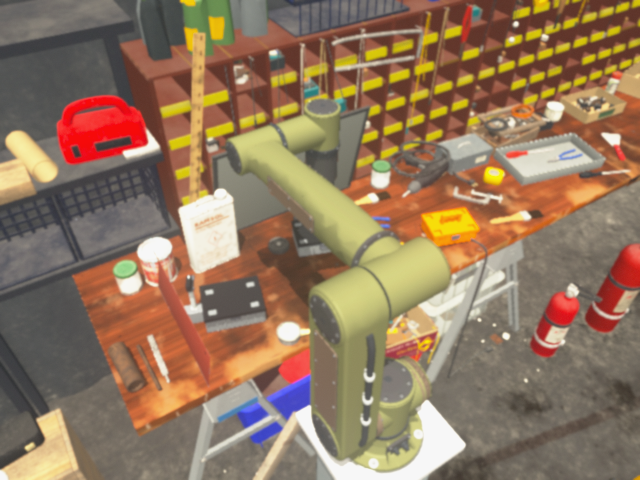

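Call:
servo_tool([
  {"turn": [-0.003,0,-0.004],"offset": [-0.01,0.006,0.012],"fingers": 0},
  {"turn": [-0.003,0,-0.003],"offset": [-0.01,0.01,0.022],"fingers": 0},
  {"turn": [-0.003,0,-0.002],"offset": [-0.01,0.012,0.026],"fingers": 0},
  {"turn": [-0.003,0,0],"offset": [-0.005,0.012,0.026],"fingers": 0},
  {"turn": [-0.003,0,0],"offset": [0,0.012,0.026],"fingers": 0},
])

```text
t: 5.45
eef_pos: [0.5505, -0.0537, 0.2096]
tcp_rot: [0.573, -0.41, 0.577, 0.413]
wrist_force: [0.6, 0.6, -3.1]
gripper_width: 0.0149
```

Call:
servo_tool([
  {"turn": [-0.003,0,0],"offset": [0,0.012,0.026],"fingers": 0},
  {"turn": [-0.003,0,0],"offset": [0,0.012,0.026],"fingers": 0},
  {"turn": [-0.003,0,0],"offset": [0,0.012,0.026],"fingers": 0},
  {"turn": [-0.003,0,0],"offset": [0,0.01,0.022],"fingers": 0},
  {"turn": [0,0,0],"offset": [0,0.006,0.012],"fingers": 0},
])

```text
t: 5.95
eef_pos: [0.532, 0.0784, 0.2048]
tcp_rot: [0.568, -0.413, 0.575, 0.419]
wrist_force: [0.7, -0.8, -3.8]
gripper_width: 0.015
```

```bash
python3 - <<'E'
from h import *
plan([.534,.148,.21],-.3046,5)
E
```

```text
t 5.95 p [0.532  0.0784 0.2048] toolx [-0.013  0.001 -1.   ] yang 2.8297 w 0.015 F [ 0.7 -0.8 -3.8] j [ 0.516 -0.116 -0.112 -0.007 -1.585 -0.828]
total offset tool [-0.0051  0.0195  0.0668] turn [-0.0072 -0.0033 -0.0124]
0 turn [-0.001, -0.001, -0.002] off [-0.001, 0.0039, 0.0134]
1 turn [-0.001, -0.001, -0.002] off [-0.001, 0.0039, 0.0134]
2 turn [-0.001, -0.001, -0.002] off [-0.001, 0.0039, 0.0134]
3 turn [-0.001, -0.001, -0.002] off [-0.001, 0.0038, 0.0134]
4 turn [-0.001, -0.001, -0.002] off [-0.001, 0.0038, 0.0134]
```

Call:
servo_tool([
  {"turn": [-0.002,-0.001,-0.006],"offset": [-0.001,0.004,0.013],"fingers": 0},
  {"turn": [-0.002,-0.001,-0.006],"offset": [-0.001,0.004,0.014],"fingers": 0},
  {"turn": [-0.002,-0.001,-0.003],"offset": [-0.001,0.004,0.014],"fingers": 0},
  {"turn": [-0.001,0,0],"offset": [-0.001,0.003,0.01],"fingers": 0},
  {"turn": [0,0,0],"offset": [0,0,0],"fingers": 0},
])

```text
t: 6.45
eef_pos: [0.5324, 0.1364, 0.2076]
tcp_rot: [0.57, -0.42, 0.57, 0.418]
wrist_force: [0.1, -0.5, -3.6]
gripper_width: 0.0148
```

Call:
servo_tool([
  {"turn": [0,0,0],"offset": [0,0,0],"fingers": 0},
  {"turn": [0,0,0],"offset": [0,0,0],"fingers": 0},
  {"turn": [0,0,0],"offset": [0,0,0],"fingers": 0},
  {"turn": [0,0,0],"offset": [0,0,0],"fingers": 0},
  {"turn": [0,0,0],"offset": [0,0,0],"fingers": 0},
])

```text
t: 6.95
eef_pos: [0.5328, 0.1348, 0.2076]
tcp_rot: [0.57, -0.419, 0.57, 0.417]
wrist_force: [-0.1, -0.0, -4.6]
gripper_width: 0.0146
```

```bash
python3 - <<'E'
from h import *
plan([.534,.148,.165],-.3046,5)
for c in("top","scene"):
    S=get_image(c);cv2.imwrite(f"pics/{c}3.png",S[:,:,::-1])
    a=(S[170:330,130:330] if c=="top" else S[210:350,130:310]);cv2.imwrite(f"pics/{c}3c.png",cv2.resize(a,None,fx=4,fy=4,interpolation=cv2.INTER_CUBIC)[:,:,::-1])
E
```

```text
t 6.95 p [0.5328 0.1348 0.2076] toolx [ 0.001 -0.003 -1.   ] yang 2.8362 w 0.0146 F [-0.1 -0.  -4.6] j [ 0.616 -0.096 -0.093  0.003 -1.575 -0.921]
total offset tool [0.0426 0.0029 0.013 ] turn [-0.0008 -0.0024  0.002 ]
0 turn [-0.0, -0.0, 0.0] off [0.0085, 0.0006, 0.0026]
1 turn [-0.0, -0.0, 0.0] off [0.0085, 0.0006, 0.0026]
2 turn [-0.0, -0.0, 0.0] off [0.0085, 0.0006, 0.0026]
3 turn [-0.0, -0.0, 0.0] off [0.0085, 0.0006, 0.0026]
4 turn [-0.0, -0.0, 0.0] off [0.0085, 0.0006, 0.0026]
```

View pics/top3c.png

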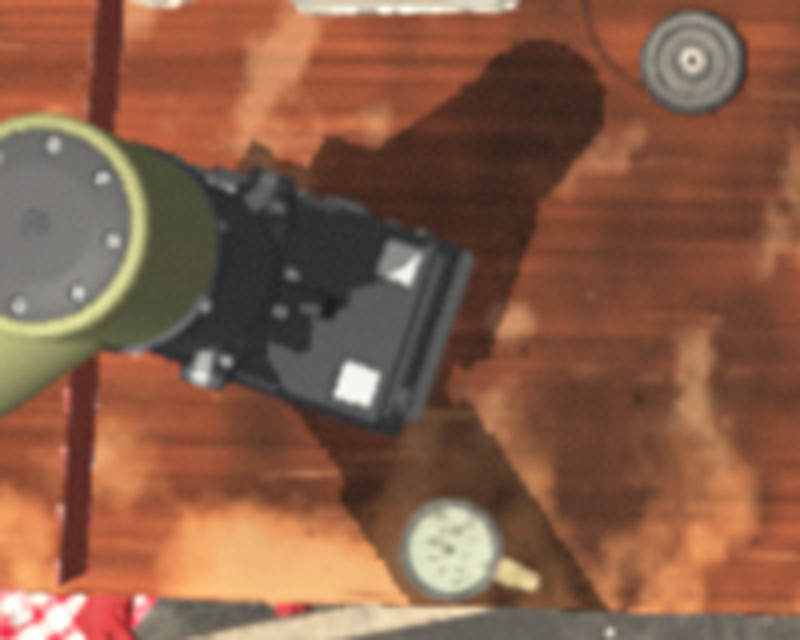

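View pics/scene3c.png

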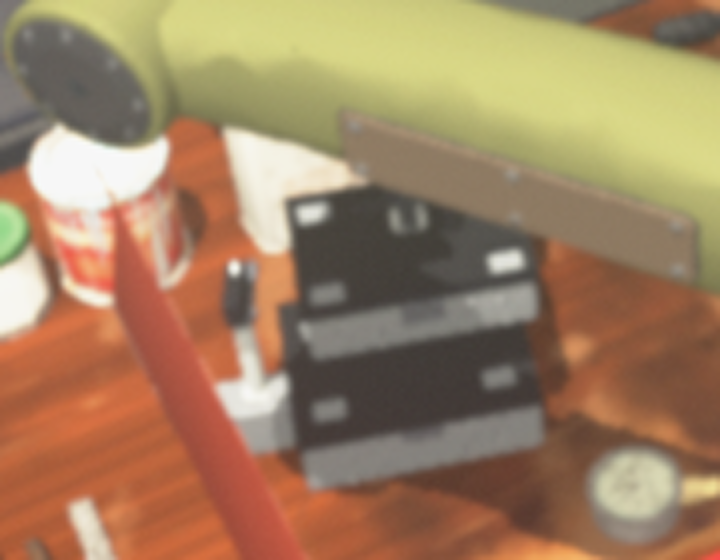

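```bash
cat >> h.py <<'E'
def blob(im,u,v,r=7,up=8):
    g=im.min(axis=2)
    p=cv2.getRectSubPix(g,(2*r+1,2*r+1),(float(u),float(v)));p=cv2.resize(p,None,fx=up,fy=up,interpolation=cv2.INTER_CUBIC)
    _,b=cv2.threshold(p,0,255,cv2.THRESH_OTSU)
    n,l,st,c=cv2.connectedComponentsWithStats(b)
    k=min(range(1,n),key=lambda i:np.linalg.norm(c[i]-p.shape[0]/2) if st[i,4]>30*up else 1e9)
    return [(c[k][0]+.5)/up-.5-r+u,(c[k][1]+.5)/up-.5-r+v, st[k,4]/up**2]
E
python3 - <<'E'
from h import *
S=cv2.imread("pics/scene3.png");T=cv2.imread("pics/top3.png")
s=[(312,212),(328,293),(506,262)];q=[blob(S,130+x/4,210+y/4) for x,y in s];print(np.round(q,1).tolist())
M=np.array([[.04,.062],[-.04,.062],[-.04,-.062]])
for z in(.1785,.1825,.1865):
    P=unp("scene",[a[:2] for a in q],z);print(z,[np.array2string(x,precision=4) if hasattr(x,'shape') else x for x in fit(P,M)])
tt=[(358,384),(402,262)];q=[blob(T,130+x/4,170+y/4) for x,y in tt];print(np.round(q,1).tolist())
P=unp("top",[a[:2] for a in q],.1825);print(P)
th=-.3062;R=np.array([[np.cos(th),-np.sin(th)],[np.sin(th),np.cos(th)]])
print(P[:,:2]-np.array([[-.04,-.062],[.04,-.062]])@R.T)
E
```

```text
[[207.3, 262.8, 36.2], [211.3, 283.1, 42.7], [256.0, 274.8, 47.4]]
0.1785 ['[0.5396 0.1312]', '-0.2973', '[0.0014 0.0003 0.0012]']
0.1825 ['[0.5359 0.1324]', '-0.2973', '[0.0012 0.0004 0.0009]']
0.1865 ['[0.5323 0.1336]', '-0.2973', '[0.001  0.0005 0.0006]']
[[218.8, 265.6, 88.6], [230.1, 235.9, 81.6]]
[[0.47588457 0.0883471  0.1825    ]
 [0.54983804 0.06253035 0.1825    ]]
[[0.53271314 0.13540572]
 [0.53038773 0.13370397]]
```

Call:
servo_tool([
  {"turn": [0,-0.001,0],"offset": [0.004,0.001,0.004],"fingers": 0},
  {"turn": [0,-0.001,0],"offset": [0.008,0.001,0.004],"fingers": 0},
  {"turn": [0,0,0.001],"offset": [0.01,0.001,0.003],"fingers": 0},
  {"turn": [0,0,0.001],"offset": [0.01,0.001,0.002],"fingers": 0},
  {"turn": [0,0,0],"offset": [0.006,0,0],"fingers": 0},
])

```text
t: 7.55
eef_pos: [0.5329, 0.15, 0.1664]
tcp_rot: [0.57, -0.418, 0.57, 0.418]
wrist_force: [-0.7, -0.2, -3.8]
gripper_width: 0.0148
```

```bash
python3 - <<'E'
from h import *
plan([.533,.148,.159],-.3046,2)
E
```

```text
t 7.55 p [0.5329 0.15   0.1664] toolx [-0.  0. -1.] yang 2.8364 w 0.0148 F [-0.7 -0.2 -3.8] j [ 0.637 -0.081 -0.152 -0.    -1.499 -0.942]
total offset tool [ 0.0074 -0.0007 -0.0018] turn [-0.0006  0.0004 -0.0003]
0 turn [-0.0, 0.0, -0.0] off [0.0037, -0.0003, -0.0009]
1 turn [-0.0, 0.0, -0.0] off [0.0037, -0.0003, -0.0009]
```

Call:
servo_tool([
  {"turn": [0,0,0],"offset": [0.003,-0.0005,-0.002],"fingers": 0},
  {"turn": [0,0,0],"offset": [0.003,0,0],"fingers": 0},
  {"turn": [0,0,0],"offset": [0.002,0,0],"fingers": 0},
  {"turn": [0,0,0],"offset": [0,0,0],"fingers": 0},
  {"turn": [0,0,0],"offset": [0,0,0],"fingers": 0},
])

```text
t: 8.05
eef_pos: [0.5323, 0.1472, 0.1563]
tcp_rot: [0.569, -0.418, 0.571, 0.418]
wrist_force: [-1.1, -0.7, -3.4]
gripper_width: 0.0149
```

```bash
python3 - <<'E'
from h import *
plan([.533,.148,.145],-.3046,1)
E
```

```text
t 8.05 p [0.5323 0.1472 0.1563] toolx [-0.002 -0.001 -1.   ] yang 2.8364 w 0.0149 F [-1.1 -0.7 -3.4] j [ 0.633 -0.081 -0.17  -0.    -1.483 -0.939]
total offset tool [ 0.0113 -0.0004  0.0009] turn [-0.0006 -0.0015 -0.0014]
0 turn [-0.001, -0.002, -0.001] off [0.0113, -0.0004, 0.0009]
```

Call:
servo_tool([
  {"turn": [0,-0.001,-0.001],"offset": [0.002,-0.0004,0.001],"fingers": 0},
  {"turn": [0,0,0],"offset": [0.002,0,0],"fingers": 0},
  {"turn": [0,0,0],"offset": [0.002,0,0],"fingers": 0},
  {"turn": [0,0,0],"offset": [0.001,0,0],"fingers": 0},
  {"turn": [0,0,0],"offset": [0,0,0],"fingers": 0},
])

```text
t: 8.55
eef_pos: [0.5334, 0.1483, 0.1496]
tcp_rot: [0.571, -0.418, 0.57, 0.418]
wrist_force: [0.2, 0.2, -2.7]
gripper_width: 0.0149
```

```bash
python3 - <<'E'
from h import *
plan([.533,.148,.145],-.3046,1)
E
```

```text
t 8.55 p [0.5334 0.1483 0.1496] toolx [ 0.001  0.001 -1.   ] yang 2.8363 w 0.0149 F [ 0.2  0.2 -2.7] j [ 0.634 -0.078 -0.181  0.    -1.468 -0.939]
total offset tool [ 0.0046  0.0003 -0.0004] turn [-0.0007  0.0008  0.0007]
0 turn [-0.001, 0.001, 0.001] off [0.0046, 0.0003, -0.0004]
```

Feet have entered the recesses without contact; continue down.

Call:
servo_tool([
  {"turn": [0,0,0],"offset": [0.002,0,0],"fingers": 0},
  {"turn": [0,0,0],"offset": [0.002,0,0],"fingers": 0},
  {"turn": [0,0,0],"offset": [0.001,0,0],"fingers": 0},
  {"turn": [0,0,0],"offset": [0.001,0,0],"fingers": 0},
  {"turn": [0,0,0],"offset": [0,0,0],"fingers": 0},
])

```text
t: 9.05
eef_pos: [0.5339, 0.1484, 0.1452]
tcp_rot: [0.571, -0.419, 0.569, 0.418]
wrist_force: [0.9, 0.6, -3.9]
gripper_width: 0.0149
```

```bash
python3 - <<'E'
from h import *
plan([.533,.148,.145],-.3046,1)
S=get_image("scene");cv2.imwrite("pics/s4.png",cv2.resize(S[210:350,130:310],None,fx=4,fy=4,interpolation=cv2.INTER_CUBIC)[:,:,::-1])
E
```

```text
t 9.05 p [0.5339 0.1484 0.1452] toolx [ 0.003  0.001 -1.   ] yang 2.8367 w 0.0149 F [ 0.9  0.6 -3.9] j [ 6.340e-01 -7.800e-02 -1.890e-01  1.000e-03 -1.457e+00 -9.390e-01]
total offset tool [ 0.0002  0.0007 -0.0007] turn [-0.0003  0.0019  0.0028]
0 turn [-0.0, 0.002, 0.003] off [0.0002, 0.0007, -0.0007]
```

View pics/s4.png

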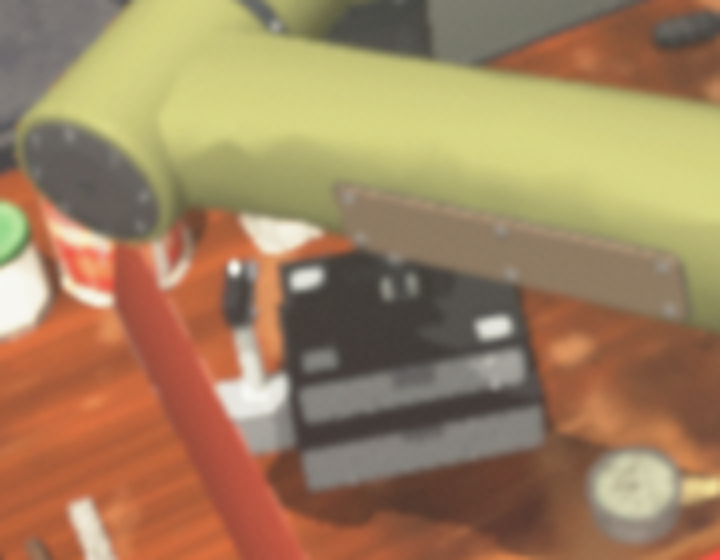

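The box is nested on the case lid (crop (410,330)), but the weight is still on the wrist. Feel for the bottom.

Call:
servo_tool([
  {"turn": [0,0,0],"offset": [0.001,0,0],"fingers": 0},
  {"turn": [0,0,0],"offset": [0.001,0,0],"fingers": 0},
  {"turn": [0,0,0],"offset": [0.001,0,0],"fingers": 0},
  {"turn": [0,0,0],"offset": [0.001,0,0],"fingers": 0},
  {"turn": [0,0,0],"offset": [0.001,0,0],"fingers": 0},
])

```text
t: 9.6
eef_pos: [0.5346, 0.1485, 0.145]
tcp_rot: [0.573, -0.42, 0.567, 0.417]
wrist_force: [-4.9, 0.3, 5.2]
gripper_width: 0.0149
```

```bash
python3 - <<'E'
from h import *
plan([.533,.148,.145],-.3046,1)
print(np.array(get_state()["ft_torque"]).round(2))
E
```

```text
t 9.6 p [0.5346 0.1485 0.145 ] toolx [ 0.008  0.002 -1.   ] yang 2.8375 w 0.0149 F [-4.9  0.3  5.2] j [ 0.635 -0.08  -0.192  0.003 -1.452 -0.94 ]
total offset tool [ 0.      0.0014 -0.001 ] turn [0.0005 0.0041 0.007 ]
0 turn [0.0, 0.004, 0.007] off [0.0, 0.0014, -0.001]
[ 0.02  1.68 -0.07]
```

Bottomed at TCP z 0.145 (= 0.079 + 0.066, the seated height). Release.

Call:
servo_tool([
  {"turn": [0,0,0],"offset": [0,0,0],"fingers": 0.4},
  {"turn": [0,0,0],"offset": [0,0,0],"fingers": 0.6},
  {"turn": [0,0,0],"offset": [0,0,0],"fingers": 0.6},
  {"turn": [0,0,0],"offset": [0,0,0],"fingers": 0.6},
  {"turn": [0,0,0],"offset": [0,0,0],"fingers": 0.6},
])

```text
t: 10.1
eef_pos: [0.5356, 0.1485, 0.1443]
tcp_rot: [0.573, -0.42, 0.567, 0.417]
wrist_force: [0.5, 0.6, -0.4]
gripper_width: 0.0511
```

Call:
servo_tool([
  {"turn": [0,0.001,0.004],"offset": [-0.01,0,0],"fingers": 0.6},
  {"turn": [0,0.001,0.003],"offset": [-0.02,0,0],"fingers": 0.6},
  {"turn": [0,0,0],"offset": [-0.025,0,0],"fingers": 0.6},
  {"turn": [0,0,0],"offset": [-0.025,0,0],"fingers": 0.6},
  {"turn": [0,0,0],"offset": [-0.01,0,0],"fingers": 0.6},
])

```text
t: 10.6
eef_pos: [0.5347, 0.1476, 0.2377]
tcp_rot: [0.57, -0.418, 0.57, 0.419]
wrist_force: [-0.5, 0.2, 0.3]
gripper_width: 0.0514
```

```bash
python3 - <<'E'
from h import *
S=get_image("scene");cv2.imwrite("pics/s5f.png",S[:,:,::-1]);cv2.imwrite("pics/s5.png",cv2.resize(S[210:350,130:310],None,fx=4,fy=4,interpolation=cv2.INTER_CUBIC)[:,:,::-1])
print([ (np.round(r["location"],4),round(r["score"],2)) for r in pinpoint("scene","lock_grip")],[ (np.round(r["location"],4),round(r["score"],2)) for r in pinpoint("scene","box")])
plan([.568,.255,.24],np.pi/2-.3046,11)
E
```

```text
[(array([0.5717, 0.2564, 0.1562]), 0.41)] [(array([ 0.4567, -0.64  , -0.0032]), 0.89), (array([0.5348, 0.1471, 0.067 ]), 0.73)]
t 10.75 p [0.534  0.1478 0.2344] toolx [-0.004 -0.    -1.   ] yang 2.837 w 0.0514 F [ 0.  -0.6 -1.2] j [ 0.631 -0.078 -0.025 -0.003 -1.627 -0.936]
total offset tool [-0.0057 -0.0002  0.1125] turn [-1.5708  0.0022 -0.0043]
0 turn [-0.143, 0.0, -0.0] off [-0.0005, -0.0, 0.0102]
1 turn [-0.143, 0.0, -0.0] off [-0.0005, -0.0015, 0.0101]
2 turn [-0.143, 0.0, -0.0] off [-0.0005, -0.0029, 0.0098]
3 turn [-0.143, 0.0, -0.0] off [-0.0005, -0.0043, 0.0093]
4 turn [-0.143, 0.0, -0.0] off [-0.0005, -0.0055, 0.0086]
5 turn [-0.143, 0.0, -0.0] off [-0.0005, -0.0067, 0.0077]
6 turn [-0.143, 0.0, -0.0] off [-0.0005, -0.0077, 0.0067]
7 turn [-0.143, 0.0, -0.0] off [-0.0005, -0.0086, 0.0055]
8 turn [-0.143, 0.0, -0.0] off [-0.0005, -0.0093, 0.0042]
9 turn [-0.143, 0.0, -0.0] off [-0.0005, -0.0098, 0.0029]
10 turn [-0.143, 0.0, -0.0] off [-0.0005, -0.0101, 0.0014]
```

View pics/s5.png

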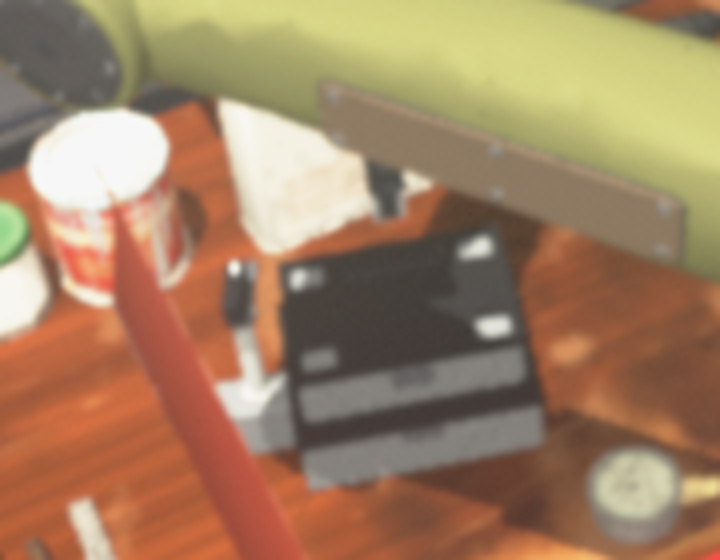

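The box is down on the case, all lid recesses are visible, and the lock is open at crop (240,290). I refine the lock position by overlaying its bar model on the clear first pictures.

```bash
cat > ov.py <<'E'
from h import *
import sys
def bar(c,h=-.475,l=.042,w=.014,z0=.145,z1=.171):
    d=np.array([np.cos(h),np.sin(h)]);n=np.array([-d[1],d[0]])
    return np.array([[*(np.array(c)+sx*l/2*d+sy*w/2*n),z] for z in(z0,z1) for sx,sy in((1,1),(1,-1),(-1,-1),(-1,1))])
def draw(cam,f,c,box,s,off=(0,0)):
    im=cv2.imread(f);x0,y0,x1,y1=box
    a=cv2.resize(im[y0:y1,x0:x1],None,fx=s,fy=s,interpolation=cv2.INTER_CUBIC);b=a.copy()
    q=proj(cam,bar(c)+np.array([*off,0]));q=((q-[x0,y0]+.5)*s).astype(int)
    for i in range(4):
        for j,k in((i,(i+1)%4),(i+4,(i+1)%4+4),(i,i+4)): cv2.line(b,q[j].tolist(),q[k].tolist(),(0,255,0) if j>3 else (255,255,0),1)
    return np.hstack([a,b])
c=(.570,.254)
A=draw("top","pics/top0.png",c,(145,205,185,245),9);B=draw("scene","pics/scene0.png",c,(170,260,210,300),9,(.003,-.0024))
cv2.imwrite("pics/ov1.png",np.vstack([A,B])[:,:720][:720])
E
python3 ov.py; python3 -c "
import cv2;i=cv2.imread('pics/ov1.png');print(i.shape);cv2.imwrite('pics/ov1s.png',cv2.resize(i,(600,600)))"
```

```text
(720, 720, 3)
```

View pics/ov1s.png

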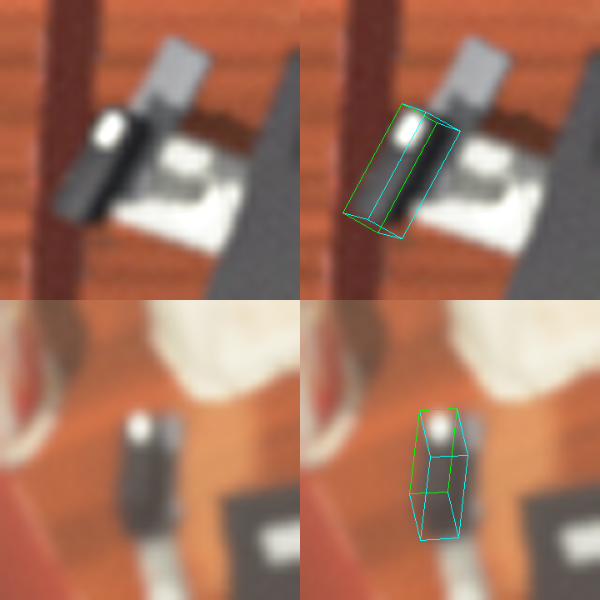

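```bash
sed -i 's/^c=.*/c=(.5705,.2515)/; s/ov1.png/ov2.png/' ov.py; python3 ov.py; python3 -c "
import cv2;i=cv2.imread('pics/ov2.png');cv2.imwrite('pics/ov2s.png',cv2.resize(i,(600,600)))"
```

```text
(no output)
```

View pics/ov2s.png

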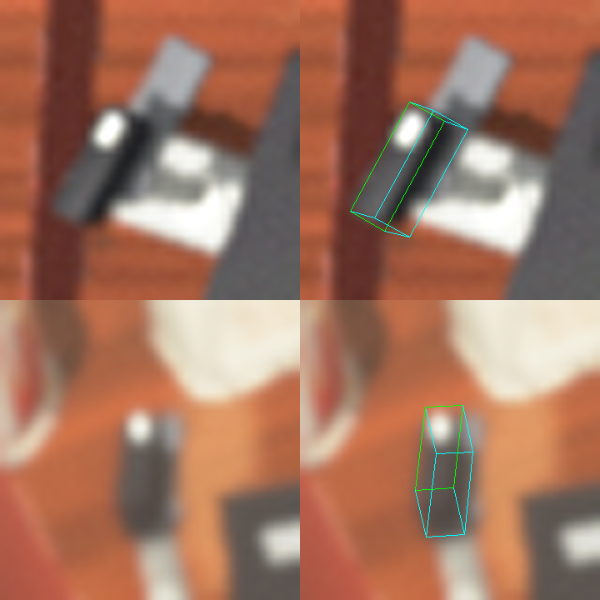

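```bash
python3 - <<'E'
from h import *
plan([.571,.253,.235],1.0957,10)
E
```

```text
t 10.75 p [0.534  0.1478 0.2344] toolx [-0.004 -0.    -1.   ] yang 2.837 w 0.0514 F [ 0.  -0.6 -1.2] j [ 0.631 -0.078 -0.025 -0.003 -1.627 -0.936]
total offset tool [-0.0007 -0.0037  0.1115] turn [-1.4003  0.0017 -0.0044]
0 turn [-0.14, 0.0, -0.0] off [-0.0001, -0.0004, 0.0111]
1 turn [-0.14, 0.0, -0.0] off [-0.0001, -0.0019, 0.011]
2 turn [-0.14, 0.0, -0.0] off [-0.0001, -0.0034, 0.0106]
3 turn [-0.14, 0.0, -0.0] off [-0.0001, -0.0049, 0.01]
4 turn [-0.14, 0.0, -0.0] off [-0.0001, -0.0062, 0.0092]
5 turn [-0.14, 0.0, -0.0] off [-0.0001, -0.0075, 0.0083]
6 turn [-0.14, 0.0, -0.0] off [-0.0001, -0.0086, 0.0072]
7 turn [-0.14, 0.0, -0.0] off [-0.0001, -0.0095, 0.0059]
8 turn [-0.14, 0.0, -0.0] off [-0.0001, -0.0102, 0.0045]
9 turn [-0.14, 0.0, -0.0] off [-0.0001, -0.0107, 0.0031]
```

Call:
servo_tool([
  {"turn": [-0.14,0,0],"offset": [-0.002,0,0.011],"fingers": 0.6},
  {"turn": [-0.14,0,0],"offset": [-0.002,-0.002,0.011],"fingers": 0.6},
  {"turn": [-0.14,0,0],"offset": [0,-0.003,0.011],"fingers": 0.6},
  {"turn": [-0.14,0,0],"offset": [0,-0.005,0.01],"fingers": 0.6},
  {"turn": [-0.14,0,0],"offset": [0,-0.006,0.009],"fingers": 0.6},
])

```text
t: 11.25
eef_pos: [0.5492, 0.2008, 0.2293]
tcp_rot: [0.381, -0.589, 0.389, 0.597]
wrist_force: [0.1, -0.1, 0.3]
gripper_width: 0.051
```

Call:
servo_tool([
  {"turn": [-0.14,0,0],"offset": [0,-0.007,0.008],"fingers": 0.6},
  {"turn": [-0.14,0,0],"offset": [0,-0.009,0.007],"fingers": 0.6},
  {"turn": [-0.14,0,0],"offset": [0,-0.01,0.006],"fingers": 0.6},
  {"turn": [-0.14,0,0],"offset": [0,-0.01,0.004],"fingers": 0.6},
  {"turn": [-0.14,0,0],"offset": [0,-0.01,0.003],"fingers": 0.6},
])

```text
t: 11.75
eef_pos: [0.5638, 0.2544, 0.2172]
tcp_rot: [0.142, -0.682, 0.154, 0.701]
wrist_force: [-0.2, 0.2, 0.1]
gripper_width: 0.0515
```

```bash
python3 - <<'E'
from h import *
plan([.571,.253,.2],1.0957,5)
T=get_image("top");cv2.imwrite("pics/t6.png",T[:,:,::-1]);S=get_image("scene");cv2.imwrite("pics/s6.png",cv2.resize(S[210:350,130:310],None,fx=4,fy=4,interpolation=cv2.INTER_CUBIC)[:,:,::-1])
cv2.imwrite("pics/t6c.png",cv2.resize(T[180:300,130:280],None,fx=5,fy=5,interpolation=cv2.INTER_CUBIC)[:,:,::-1])
E
```

```text
t 11.75 p [0.5638 0.2544 0.2172] toolx [-0.03  -0.012 -0.999] yang -1.9917 w 0.0515 F [-0.2  0.2  0.1] j [ 0.74   0.117  0.145 -0.011 -1.628  0.409]
total offset tool [ 0.017  -0.0021 -0.0075] turn [ 0.054   0.0217 -0.0233]
0 turn [0.011, 0.004, -0.005] off [0.0034, -0.0004, -0.0015]
1 turn [0.011, 0.004, -0.005] off [0.0034, -0.0004, -0.0015]
2 turn [0.011, 0.004, -0.005] off [0.0034, -0.0004, -0.0015]
3 turn [0.011, 0.004, -0.005] off [0.0034, -0.0004, -0.0014]
4 turn [0.011, 0.004, -0.005] off [0.0034, -0.0004, -0.0014]
```

View pics/t6c.png

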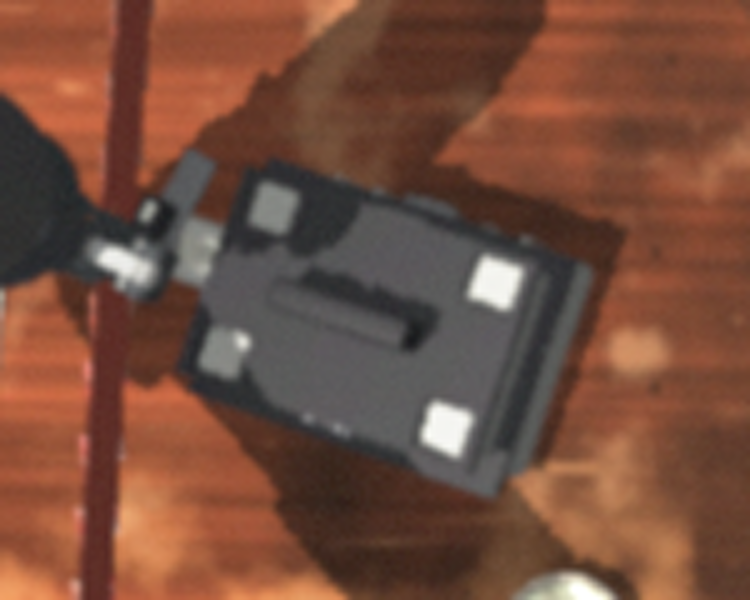

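View pics/s6.png

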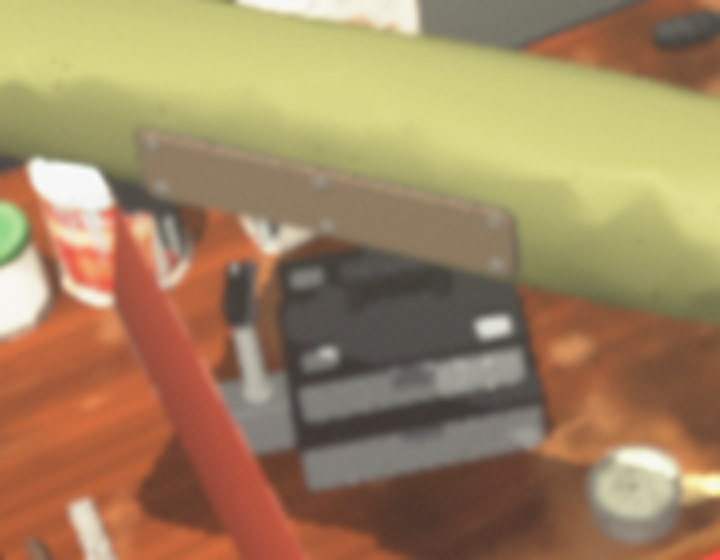

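```bash
python3 - <<'E'
from h import *
T=cv2.imread("pics/t6.png")
q=[blob(T,130+x/5,180+y/5) for x,y in((272,208),(224,352),(447,430),(496,282))];print(np.round(q,1).tolist())
M=np.array([[.04,.062],[-.04,.062],[-.04,-.062],[.04,-.062]])
for z in(.120,.128):
    P=unp("top",[a[:2] for a in q],z);print(z,*fit(P,M),np.linalg.norm(P[0]-P[2]),np.linalg.norm(P[1]-P[3]))
E
```

```text
[[184.3, 221.1, 75.6], [175.0, 249.5, 81.9], [218.9, 265.2, 78.5], [228.7, 236.1, 81.4]]
0.12 [0.53472218 0.14862638] -0.30370559702367045 [0.00112571 0.00141941 0.0002735  0.00052667] 0.14797629347659483 0.14613613524308897
0.128 [0.5342503  0.14667905] -0.3037055970236705 [0.00113188 0.00178724 0.00028706 0.00085535] 0.14708622781648423 0.14525713798869624
```

Call:
servo_tool([
  {"turn": [0.02,0.01,-0.01],"offset": [0.004,-0.001,-0.004],"fingers": 0.6},
  {"turn": [0.02,0.008,-0.008],"offset": [0.004,-0.001,-0.003],"fingers": 0.6},
  {"turn": [0.014,0.004,-0.005],"offset": [0.003,0,-0.001],"fingers": 0.6},
  {"turn": [0,0,0],"offset": [0.003,0,0],"fingers": 0.6},
  {"turn": [0,0,0],"offset": [0,0,0],"fingers": 0.6},
])

```text
t: 12.35
eef_pos: [0.5711, 0.2509, 0.1987]
tcp_rot: [0.173, -0.685, 0.174, 0.686]
wrist_force: [-0.0, 0.1, 0.2]
gripper_width: 0.0511
```

```bash
python3 - <<'E'
from h import *
plan([.571,.253,.148],1.0957,5)
E
```

```text
t 12.35 p [0.5711 0.2509 0.1987] toolx [-0.001 -0.002 -1.   ] yang -2.0667 w 0.0511 F [-0.   0.1  0.2] j [ 7.350e-01  1.030e-01  9.200e-02  1.000e-03 -1.561e+00  3.400e-01]
total offset tool [ 0.0507 -0.0019  0.0011] turn [-0.0208 -0.     -0.0022]
0 turn [-0.004, -0.0, -0.0] off [0.0101, -0.0004, 0.0002]
1 turn [-0.004, -0.0, -0.0] off [0.0101, -0.0004, 0.0002]
2 turn [-0.004, -0.0, -0.0] off [0.0101, -0.0004, 0.0002]
3 turn [-0.004, -0.0, -0.0] off [0.0101, -0.0004, 0.0002]
4 turn [-0.004, -0.0, -0.0] off [0.0101, -0.0004, 0.0002]
```

Call:
servo_tool([
  {"turn": [-0.01,0,-0.002],"offset": [0.01,-0.002,0.001],"fingers": 0.6},
  {"turn": [-0.01,0,0],"offset": [0.012,0,0],"fingers": 0.6},
  {"turn": [0,0,0],"offset": [0.012,0,0],"fingers": 0.6},
  {"turn": [0,0,0],"offset": [0.01,0,0],"fingers": 0.6},
  {"turn": [0,0,0],"offset": [0.003,0,0],"fingers": 0.6},
])

```text
t: 12.85
eef_pos: [0.5709, 0.2531, 0.1474]
tcp_rot: [0.166, -0.687, 0.166, 0.687]
wrist_force: [0.7, 0.2, -0.8]
gripper_width: 0.0512
```

```bash
python3 - <<'E'
from h import *
plan([.571,.253,.148],1.0957,1)
S=get_image("scene");cv2.imwrite("pics/s7.png",cv2.resize(S[240:320,160:240],None,fx=7,fy=7,interpolation=cv2.INTER_CUBIC)[:,:,::-1])
T=get_image("top");cv2.imwrite("pics/t7.png",cv2.resize(T[190:270,120:200],None,fx=7,fy=7,interpolation=cv2.INTER_CUBIC)[:,:,::-1])
E
```

```text
t 12.85 p [0.5709 0.2531 0.1474] toolx [-0.  0. -1.] yang -2.0456 w 0.0512 F [ 0.7  0.2 -0.8] j [ 0.737  0.111  0.008 -0.    -1.467  0.359]
total offset tool [-0.0006  0.0001 -0.0001] turn [0.0003 0.0004 0.0001]
0 turn [0.0, 0.0, 0.0] off [-0.0006, 0.0001, -0.0001]
```

View pics/s7.png

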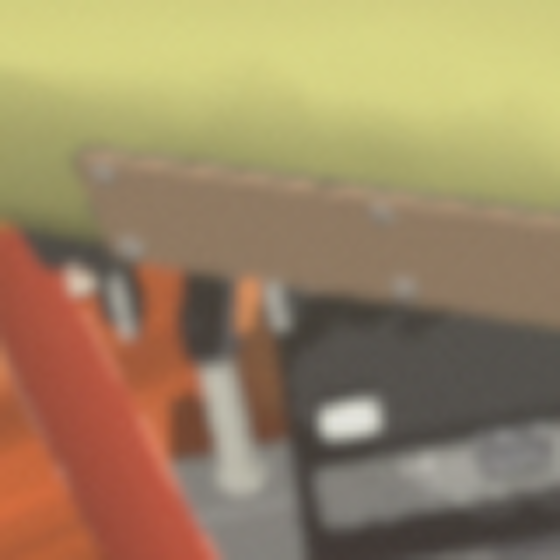

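View pics/t7.png

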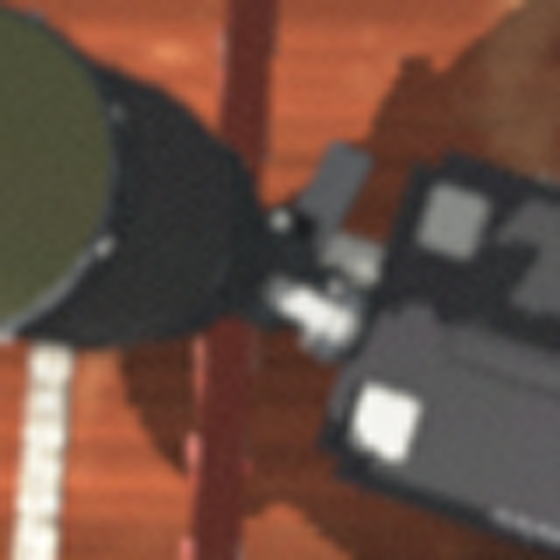

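The bar (scene crop x 190–235) is between the fingers (140 left, 265 right), about 3 mm nearer the box-side finger. I shift +3 mm along tool y and close.

Call:
servo_tool([
  {"turn": [0,0,0],"offset": [-0.0005,0.003,0],"fingers": 0.5},
  {"turn": [0,0,0],"offset": [0,0,0],"fingers": 0.35},
  {"turn": [0,0,0],"offset": [0,0,0],"fingers": 0.25},
  {"turn": [0,0,0],"offset": [0,0,0],"fingers": 0.25},
  {"turn": [0,0,0],"offset": [0,0,0],"fingers": 0.25},
])

```text
t: 13.45
eef_pos: [0.5708, 0.2512, 0.1513]
tcp_rot: [-0.168, 0.688, -0.165, -0.686]
wrist_force: [-0.2, -0.3, 0.3]
gripper_width: 0.0215
```

```bash
python3 - <<'E'
from h import *
plan([.571,.253,.148],1.0957,1)
S=get_image("scene");cv2.imwrite("pics/s8.png",cv2.resize(S[240:320,160:240],None,fx=7,fy=7,interpolation=cv2.INTER_CUBIC)[:,:,::-1])
E
```

```text
t 13.45 p [0.5708 0.2512 0.1513] toolx [ 0.004  0.003 -1.   ] yang -2.0454 w 0.0215 F [-0.2 -0.3  0.3] j [ 0.735  0.103  0.006  0.    -1.468  0.361]
total offset tool [ 0.0033 -0.0017  0.0006] turn [ 0.0005 -0.0022  0.0047]
0 turn [0.001, -0.002, 0.005] off [0.0033, -0.0017, 0.0006]
```

View pics/s8.png

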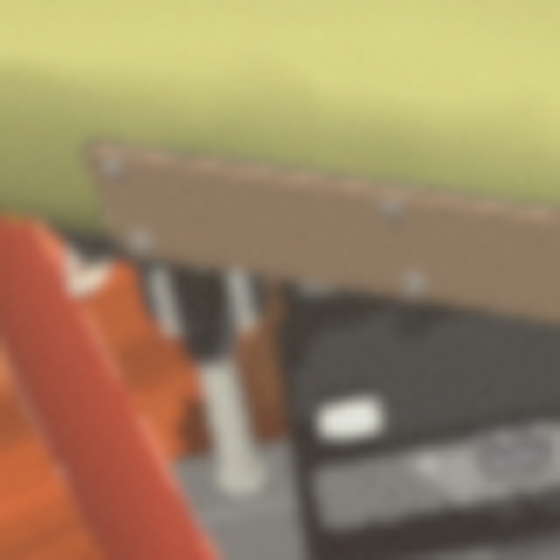

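Centred, no contact force. Lower 3 mm and close.

Call:
servo_tool([
  {"turn": [0,-0.002,0.003],"offset": [0.003,0,0],"fingers": 0.25},
  {"turn": [0,0,0],"offset": [0,0,0],"fingers": 0},
  {"turn": [0,0,0],"offset": [0,0,0],"fingers": 0},
  {"turn": [0,0,0],"offset": [0,0,0],"fingers": 0},
  {"turn": [0,0,0],"offset": [0,0,0],"fingers": 0},
])

```text
t: 14.0
eef_pos: [0.5724, 0.254, 0.1489]
tcp_rot: [-0.168, 0.689, -0.163, -0.686]
wrist_force: [0.6, 2.0, 1.0]
gripper_width: 0.0129
```

```bash
python3 - <<'E'
from h import *
plan([.571,.253,.148],-.3046,1)
print(np.round(get_state()["ft_torque"],2))
E
```

```text
t 14.0 p [0.5724 0.254  0.1489] toolx [ 0.005  0.006 -1.   ] yang -2.0439 w 0.0129 F [0.6 2.  1. ] j [ 7.360e-01  1.090e-01  7.000e-03 -1.000e-03 -1.462e+00  3.610e-01]
total offset tool [0.0009 0.0015 0.0008] turn [1.4023 0.0036 0.0079]
0 turn [1.402, 0.004, 0.008] off [0.0009, 0.0015, 0.0008]
[-0.02 -0.03 -0.05]
```

Call:
servo_tool([
  {"turn": [0.1,0,0],"offset": [0,0,0],"fingers": 0},
  {"turn": [0.12,0,0],"offset": [0,0,0],"fingers": 0},
  {"turn": [0.12,0,0],"offset": [0,0,0],"fingers": 0},
  {"turn": [0.12,0,0],"offset": [0,0,0],"fingers": 0},
  {"turn": [0.12,0,0],"offset": [0,0,0],"fingers": 0},
])

```text
t: 14.5
eef_pos: [0.5724, 0.2541, 0.1489]
tcp_rot: [-0.364, 0.608, -0.359, -0.607]
wrist_force: [0.2, 2.2, 1.9]
gripper_width: 0.0131
```

```bash
python3 - <<'E'
from h import *
plan([.572,.254,.149],-.3046,6)
print(np.round(get_state()["ft_torque"],2))
E
```

```text
t 14.5 p [0.5724 0.2541 0.1489] toolx [ 0.005  0.006 -1.   ] yang -2.6436 w 0.0131 F [0.2 2.2 1.9] j [ 0.737  0.109  0.008 -0.    -1.462 -0.239]
total offset tool [-0.0001  0.0003  0.0001] turn [0.8026 0.0051 0.0061]
0 turn [0.134, 0.001, 0.001] off [-0.0, 0.0001, 0.0]
1 turn [0.134, 0.001, 0.001] off [-0.0, 0.0001, 0.0]
2 turn [0.134, 0.001, 0.001] off [-0.0, 0.0001, 0.0]
3 turn [0.134, 0.001, 0.001] off [-0.0, 0.0001, -0.0]
4 turn [0.134, 0.001, 0.001] off [-0.0, 0.0001, -0.0]
5 turn [0.134, 0.001, 0.001] off [-0.0, 0.0001, -0.0]
[ 0.06 -0.08  0.05]
```

Turning freely with low force; continue.

Call:
servo_tool([
  {"turn": [0.12,0,0],"offset": [0,0,0],"fingers": 0},
  {"turn": [0.12,0,0],"offset": [0,0,0],"fingers": 0},
  {"turn": [0.12,0,0],"offset": [0,0,0],"fingers": 0},
  {"turn": [0.12,0,0],"offset": [0,0,0],"fingers": 0},
  {"turn": [0.12,0,0],"offset": [0,0,0],"fingers": 0},
])

```text
t: 15.0
eef_pos: [0.5724, 0.2541, 0.1489]
tcp_rot: [0.534, -0.467, 0.528, 0.467]
wrist_force: [0.7, 1.0, 0.9]
gripper_width: 0.0127
```

```bash
python3 - <<'E'
from h import *
plan([.572,.254,.149],-.3046,2)
print(np.round(get_state()["ft_torque"],2))
E
```

```text
t 15.0 p [0.5724 0.2541 0.1489] toolx [ 0.006  0.005 -1.   ] yang 3.0142 w 0.0127 F [0.7 1.  0.9] j [ 0.737  0.109  0.007 -0.    -1.462 -0.864]
total offset tool [-0.0001  0.0004 -0.0001] turn [0.1772 0.0063 0.0044]
0 turn [0.089, 0.003, 0.002] off [-0.0001, 0.0002, -0.0001]
1 turn [0.089, 0.003, 0.002] off [-0.0001, 0.0002, -0.0001]
[-0.04 -0.04 -0.03]
```

Call:
servo_tool([
  {"turn": [0.08,0,0],"offset": [0,0,0],"fingers": 0},
  {"turn": [0.08,0,0],"offset": [0,0,0],"fingers": 0},
  {"turn": [0.02,0,0],"offset": [0,0,0],"fingers": 0},
  {"turn": [0,0,0],"offset": [0,0,0],"fingers": 0},
  {"turn": [0,0,0],"offset": [0,0,0],"fingers": 0},
])

```text
t: 15.5
eef_pos: [0.5724, 0.2541, 0.1488]
tcp_rot: [0.575, -0.416, 0.569, 0.416]
wrist_force: [0.6, 1.4, 1.3]
gripper_width: 0.013
```

```bash
python3 - <<'E'
from h import *
plan([.572,.254,.149],-.3046,2)
print(np.round(get_state()["ft_torque"],2))
T=get_image("top");cv2.imwrite("pics/t9.png",cv2.resize(T[190:270,120:220],None,fx=7,fy=7,interpolation=cv2.INTER_CUBIC)[:,:,::-1])
E
```

```text
t 15.5 p [0.5724 0.2541 0.1488] toolx [ 0.006  0.005 -1.   ] yang 2.8281 w 0.013 F [0.6 1.4 1.3] j [ 0.737  0.109  0.007  0.    -1.462 -1.051]
total offset tool [-0.0002  0.0004 -0.0002] turn [-0.0088  0.0064  0.0041]
0 turn [-0.004, 0.003, 0.002] off [-0.0001, 0.0002, -0.0001]
1 turn [-0.004, 0.003, 0.002] off [-0.0001, 0.0002, -0.0001]
[-0.04 -0.11  0.27]
```

View pics/t9.png

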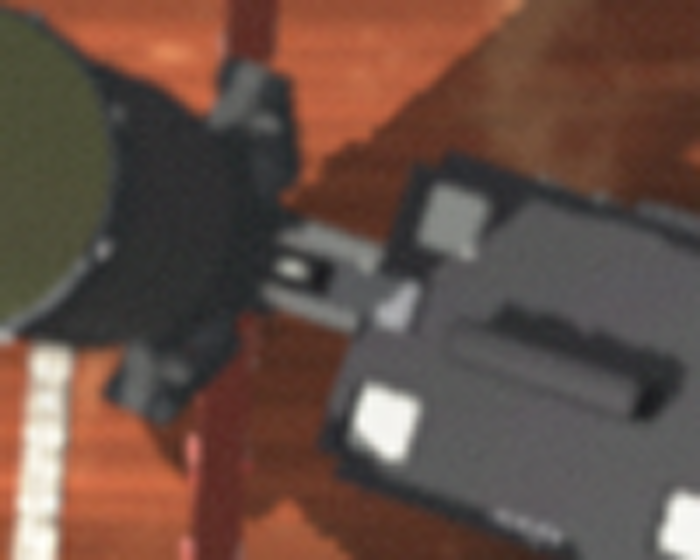

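The tongue lies over the box (crop (395,300)), and the end stop shows as a rising moment. Release and withdraw.

Call:
servo_tool([
  {"turn": [0,0,0],"offset": [0,0,0],"fingers": 0.3},
  {"turn": [0,0,0],"offset": [0,0,0],"fingers": 0.5},
  {"turn": [0,0,0],"offset": [0,0,0],"fingers": 0.5},
  {"turn": [0,0,0],"offset": [0,0,0],"fingers": 0.5},
  {"turn": [0,0,0],"offset": [0,0,0],"fingers": 0.5},
])

```text
t: 16.05
eef_pos: [0.572, 0.2534, 0.1481]
tcp_rot: [0.574, -0.415, 0.57, 0.416]
wrist_force: [1.0, -1.1, 0.2]
gripper_width: 0.0428
```

Call:
servo_tool([
  {"turn": [0,0,0],"offset": [-0.01,0,0],"fingers": 0.5},
  {"turn": [0,0,0],"offset": [-0.02,0,0],"fingers": 0.5},
  {"turn": [0,0,0],"offset": [-0.03,0,0],"fingers": 0.5},
  {"turn": [0,0,0],"offset": [-0.03,0,0],"fingers": 0.5},
  {"turn": [0,0,0],"offset": [-0.02,0,0],"fingers": 0.5},
])

```text
t: 16.55
eef_pos: [0.5704, 0.2518, 0.2606]
tcp_rot: [0.572, -0.415, 0.572, 0.416]
wrist_force: [0.2, 0.1, 0.3]
gripper_width: 0.0423
```

Call:
servo_tool([
  {"turn": [0,0,0],"offset": [-0.01,-0.01,-0.02],"fingers": 0.5},
  {"turn": [0,0,0],"offset": [0,-0.02,-0.04],"fingers": 0.5},
  {"turn": [0,0,0],"offset": [0,-0.02,-0.045],"fingers": 0.5},
  {"turn": [0,0,0],"offset": [0,-0.02,-0.045],"fingers": 0.5},
  {"turn": [0,0,0],"offset": [0,-0.02,-0.045],"fingers": 0.5},
])

```text
t: 17.05
eef_pos: [0.5975, 0.0384, 0.2795]
tcp_rot: [0.574, -0.419, 0.566, 0.418]
wrist_force: [1.2, -0.5, 0.9]
gripper_width: 0.0427
```

Call:
servo_tool([
  {"turn": [0,0,0],"offset": [0,-0.01,-0.045],"fingers": 0.5},
  {"turn": [0,0,0],"offset": [0,-0.01,-0.045],"fingers": 0.5},
  {"turn": [0,0,0],"offset": [0,-0.01,-0.04],"fingers": 0.5},
  {"turn": [0,0,0],"offset": [0,0,-0.02],"fingers": 0.5},
  {"turn": [0,0,0],"offset": [0,0,0],"fingers": 0.5},
])

```text
t: 17.55
eef_pos: [0.5793, -0.1262, 0.2838]
tcp_rot: [0.576, -0.419, 0.566, 0.415]
wrist_force: [0.6, 0.7, -0.2]
gripper_width: 0.0425
```

```bash
python3 - <<'E'
from h import *
plan([.572,.254,.149],-.3046,1)
T=get_image("top");cv2.imwrite("pics/t10f.png",T[:,:,::-1]);S=get_image("scene");cv2.imwrite("pics/s10f.png",S[:,:,::-1])
for n in ("turnlock","gauge","castor","tape"): print(n,[(np.round(r["location"],3),round(r["score"],2)) for r in look_for("top",n)])
E
```

```text
t 17.55 p [ 0.5793 -0.1262  0.2838] toolx [ 0.015  0.004 -1.   ] yang 2.8312 w 0.0425 F [ 0.6  0.7 -0.2] j [ 0.122  0.021  0.162 -0.002 -1.696 -0.433]
total offset tool [0.1362 0.1248 0.3587] turn [-0.0057  0.0081  0.0127]
0 turn [-0.006, 0.008, 0.013] off [0.1362, 0.1248, 0.3587]
turnlock []
gauge [(array([0.36 , 0.051, 0.028]), 0.9)]
castor []
tape [(array([ 0.459, -0.431,  0.038]), 0.85)]
```

View pics/t10f.png

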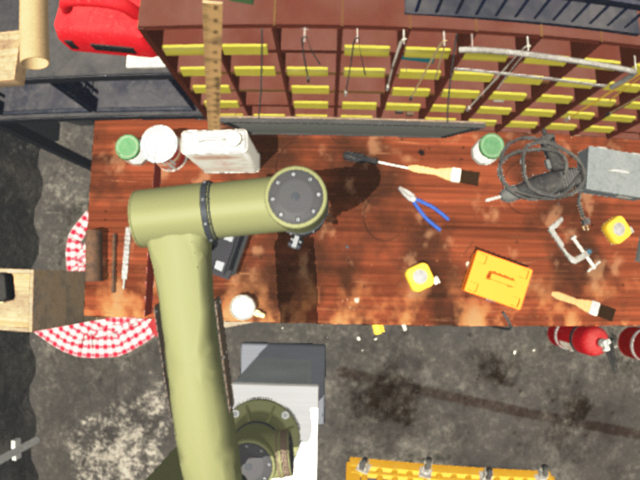

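View pics/s10f.png

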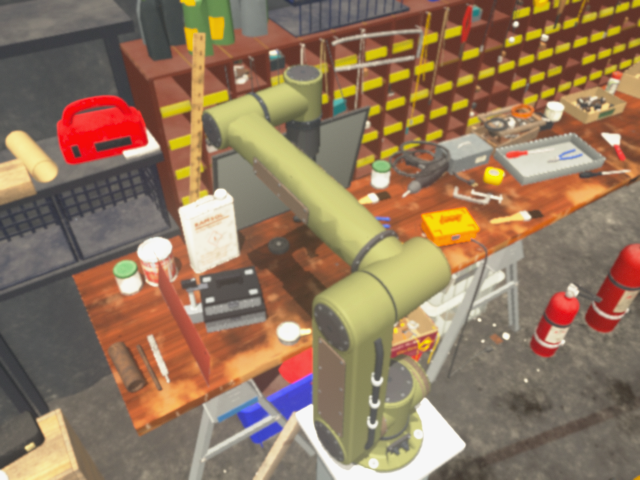

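The arm is clear, and gauge, castor and tape are where they were. I check the lock in an enlarged scene crop before handing in.

```bash
python3 - <<'E'
from h import *
S=cv2.imread("pics/s10f.png");a=cv2.resize(S[255:345,160:280],None,fx=6,fy=6,interpolation=cv2.INTER_CUBIC)
l=proj("scene",[[.5724+.003,.2541-.0024,.14],[.5724+.003-.015,.2541-.0024-.0477,.14]]);l=((l-[160,255]+.5)*6).astype(int);cv2.line(a,l[0].tolist(),l[1].tolist(),(0,255,0),1)
cv2.imwrite("pics/s10c.png",a)
q=[blob(S,160+x/6,255+y/6) for x,y in()]
E
```

```text
(no output)
```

View pics/s10c.png

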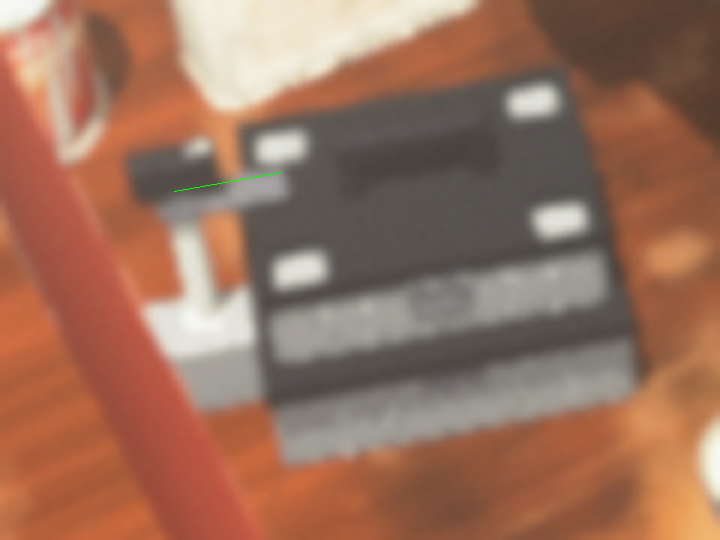

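The tongue lies over the box lid (crop (260,188)), parallel to the case's y (green reference line), and the box is seated and level.

```bash
python3 -c "
from rig import *
print(close_job())"
```

```text
the job is handed in; nothing more can be done
None
```

The grey parts box is seated on the case and the turn-lock is closed over it. I handed the job in with the gripper clear of everything at about 17.7 s; no verdict was reported.

**Placing:** I picked the box up by its handle and found the lid's recess centres from both cameras. I lowered it until the wrist felt the bottom at tool height 0.145 m, which is the fully-down height.

**Locking:** After letting go of the box, I gripped the lock bar and turned it about 1.4 rad clockwise to its stop, where the wrist moment rose. Then I released it.

**Last checks:**
- **Box:** a fit to its four lid squares before locking gave a seated height, level to the picture's accuracy. It was centred about 1 to 2 mm from the measured lid centre and parallel within about 0.001 rad.
- **Lock:** the final scene picture shows the tongue over the box and parallel to the case's long side.
- **Bystanders:** the gauge, castor and tape look unmoved in the last top picture.

**Misses and disagreements:**
- The two cameras differed by 3 to 4 mm. I corrected for that using the known tool pose.
- The networks' lock positions differed from my overlay by a few mm. I corrected that by looking again before gripping.
- In the last picture the networks found neither the lock nor the castor, so both were checked by eye.

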